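Test lamp battery packs with the clamped pistol tester and load the tray

TASK

Test the two or three lamp battery packs one at a time, widest first: set the pack square on the middle of the test plate, just in front of the backstop, with its tab end facing the tester, squeeze the tester's trigger until the probe presses firmly on the pack for about half a second, let it spring back, then lay the pack along the middle of a free bay of the red tray with its tab towards the pull flange before fetching the next. Finish with every pack in its own bay that way round and the trigger released, and leave the tape, funnel and screwdriver where they are.

Things in the scene. Friction and masses are not known exactly. Their poses are not given: they have to be found in the camera images.
- pack_a: Lamp battery pack: black plastic block 70 mm long (x), 50 wide (y), 32 high (z), about 165 g; packs differ only in width (50, 42, 34, 26 mm) and may be absent. Origin: centre of the block's underside, z up. A white tab (16 wide, at 2 to 9 mm height) sticks out 10 mm from the +x end, below a brass contact plate.
- pack_b: Lamp battery pack: black plastic block 70 mm long (x), 42 wide (y), 32 high (z), about 145 g; packs differ only in width (50, 42, 34, 26 mm) and may be absent. Origin: centre of the block's underside, z up. A white tab (16 wide, at 2 to 9 mm height) sticks out 10 mm from the +x end, below a brass contact plate.
- pack_c: Lamp battery pack: black plastic block 70 mm long (x), 34 wide (y), 32 high (z), about 125 g; packs differ only in width (50, 42, 34, 26 mm) and may be absent. Origin: centre of the block's underside, z up. A white tab (16 wide, at 2 to 9 mm height) sticks out 10 mm from the +x end, below a brass contact plate.
- pack_d: Lamp battery pack: black plastic block 70 mm long (x), 26 wide (y), 32 high (z), about 105 g; packs differ only in width (50, 42, 34, 26 mm) and may be absent. Origin: centre of the block's underside, z up. A white tab (16 wide, at 2 to 9 mm height) sticks out 10 mm from the +x end, below a brass contact plate.
- station: Fixed test station. Origin: underside centre of an aluminium plate (104 along x, 76 along y, 4 mm thick) with a backstop wall at x = -45, 26 high. At +x a grey pistol-shaped tester is clamped on its side, muzzle to -x: head x 62 to 156, y -40 to 20, up to 70 mm high; grip level along +y to y = 126 (x 102 to 136, z 30 to 60 mm), air around it. The trigger is on its -x side.
- test_spot (a point): Where the centre of a pack's underside belongs on the test plate (top face, 4 mm above the work surface): 38 mm from the backstop, so 3 mm are left behind the pack. Frame as the station's: x points from the backstop to the tester.
- muzzle (a point): Tester's muzzle, where the probe comes out, 68 mm from test_spot along x, 26 mm above the work surface.
- probe: Brass probe rod, 10 mm thick, driven by the trigger. Origin: its tip; at rest in the muzzle. It comes out to the station's -x, 0.14 m per rad of trigger (42 mm at most), pushes the pack on the plate against the backstop and presses on its contact plate (reached at about 0.25 rad).
- squeeze_point (a point): Where to centre a gripper from above to squeeze the trigger against the grip's back (station x 111.5, y 62, z 45 mm), fingers closing along the station's x. Width here: 61 mm at rest (trigger front 36 mm from this point, grip back 24.5 mm), about 51 mm with the probe on a pack, 49 mm at the trigger's stop.
- trigger (a joint): Sprung trigger bar (22 mm high, 58 mm long), hinged about the vertical next to the tester's head: 0 at rest, 0.30 rad at its stop, about 0.25 when the probe is on a pack. The spring alone takes 2 to 5 N at the squeeze point; squeeze with 15 to 30 N so that the probe presses firmly on the pack. It springs back when let go.
- tray: Fixed red lift-out tray, 136 mm (x) x 240 mm (y), floor 3 mm thick, rim and two ribs along x 8 mm high, making three bays side by side, each 130 mm long (x) and 75 to 78 mm wide. Origin: centre of its underside. A pull flange (100 mm wide, with a dark slot) sticks out 24 mm at the +x end.
- flange (a point): Middle of the tray's pull flange, top face, 80 mm from the tray's centre along its x.
- bay0 (a point): Centre of the floor of the tray's right (-y) bay (y = -78 mm in the tray), 3 mm above the work surface; frame as the tray's.
- bay1 (a point): Centre of the floor of the tray's middle bay (y = 0 mm in the tray), 3 mm above the work surface; frame as the tray's.
- bay2 (a point): Centre of the floor of the tray's left (+y) bay (y = 78 mm in the tray), 3 mm above the work surface; frame as the tray's.
- tape: Roll of packing tape lying flat, 104 mm across, 48 mm high; origin: centre of its underside. Bystander.
- funnel: Small white funnel standing mouth down, 80 mm across, 70 mm high; origin: centre of its mouth. Bystander.
- screwdriver: Screwdriver lying flat, about 200 mm long; origin: underside, near its middle. Bystander.
Mind the look-alikes: they are no part of the job. What is shaped like the pack_b but purple or turquoise is not meant.

How it is judged:
By the outcome, as a careful person would: the job done as asked, in the order asked, and still so for the second after the job is handed in, with the robot touching nothing.
Of pack_a, pack_b, pack_c, pack_d only 2 to 3 are there at a start; the rules pass over those that are not, and their reading is None.
At some moment in a run one of pack_a, pack_b, pack_c, pack_d may be knocked a few centimetres aside while the robot is not near it.
Once in a run the grip may slacken for a moment while it holds something.
It also fails if it takes over 210 s, if anything falls off the work surface, if the arm or the gripper's body presses on something with over 40 N, if the wrist force passes 120 N, or if a joint passes its speed limit or range.

ROBOT

A 6-joint arm with a two-finger parallel gripper is mounted at the origin on the work surface. World frame = base frame: x ahead of the robot, y to its left, z up, the work surface at z = 0. Lengths are in mm, angles in rad, forces in N, time in s.
With the tool pointing down it reaches from about 275 to 775 mm from the base axis. Payload 14.6 kg.
Tool frame: the origin (TCP) lies at the centre of the arm's flange, where the gripper is bolted on; the fingertips stand 173 mm ahead of it and the grasp point (between the pads) lies 155 mm ahead of it; z points along the fingers, x is the direction in which the jaws open and shut, and the axes are right-handed (so a half turn about z gives the same grasp; the last joint's range is limited). The gripper opens to 85 mm and grips with 20 to 120 N. Pads are 22 mm wide; open, the fingers measure 114 mm over their backs; the gripper's body (76 mm by 85 mm) begins 54 mm behind the grasp point. The pads swing forward as they close: fully open they stand 13 mm farther back than shut.
Start: joints at [-1.314, 0.263, -0.048, 1.259, 0, 1.415], TCP at [210.131, -481.117, 404.678] pointing down, gripper open.
Joint ranges: [-2.65, 2.65], [-0.89, 1.7], [-1.18, 1.37], [-2.13, 2.11], [-1.35, 1.29], [-3.14, 3.14]. Speed limits (rad/s): [1.89, 1.89, 2.57, 2.79, 3.14, 3.14].

INTERFACE

Orientations are given as a rotation vector (axis times angle).
In Python, from bench import sensors, get_image, hand_in gives the robot as it stands.
- The arm moves only by the tool carry_out, never from a script. Its argument "targets" is a list of rows, each a list of 4 numbers: the shift along the tool's x, y, z in mm, then the turn about the tool's z in rad. In form: [[x, y, z, twist], ...]. A call has 1 to 8 rows; each row is the pose to reach, as a shift and turn from the pose commanded when the call began, along the tool's axes at that moment; what a row does not reach only later rows make up. A row lasts 1/8 s, in which the tool goes at most 62.5 mm and 10.7 degrees, less where a joint would pass 70% of its speed; a pose out of reach is approached as far as the arm can. A call with a gripper value outside its range is refused whole. "grip" is the closure, from 0 (fully open) to 1 (shut), set as the call begins (left out, the last holds). The fingers move at their own pace and stop on an object; "grip_force" is the grip in N (left out, the last holds). Time passes only in rows, so rows that repeat a pose let the fingers close. It gives the time, the measured TCP pose, the force and the opening at its end, in the units of the state.
- sensors.read_state(): the state, without advancing time (a new reading comes with each control period).
- get_image(name): name is "scene" or "top"; returns a dict with "image" (480x640x3 uint8, red, green, blue), "K" (3x3 intrinsics, pixels), "rvec" (rotation vector, rad) and "tvec" (3), from world to camera coordinates, as OpenCV has them. Camera axes: x right, y down, z forward; pixel columns grow to the right and rows downward; lengths in mm; the calibration is good to about 2 mm. A picture is of the moment at which its call begins. There is no depth.
- hand_in(): hands the job in, once; it reports no verdict.
The state is a dict: "t": time; "joint_positions": joint angles; "qd": joint speeds; "tau": joint torques, N m; "tool_pos": TCP position; "eef_rot": TCP orientation; "contact_force": force on the tool from outside, world axes, zero at the start; "moment": the same for the moment, N m; "grip_width": finger opening in mm.
Only numpy, scipy, OpenCV 4.12 (cv2) and the standard library are available. Lean on these libraries where they do the work, as an engineer would, in place of code of your own. Each camera call takes 0.05 s, during which the arm holds its last target.

## Working session

There is one attempt and no reset: what is moved stays moved. The work goes in short steps, Python scripts to look and compute and a tool call to move; the robot and the scene stay as the last step left them, time stands still between calls to the robot, and variables do not carry over. Pictures are saved under pics/ and viewed, and the job is handed in when it is done.

Besides the shell and the picture viewer there is one more tool, called after "Call:" as name([rows], argument=value, ...), one row to a line, values as JSON. carry_out: Moves the arm, as the interface text tells. Its arguments: {"type":"object","properties":{"targets":{"type":"array"},"grip":{"type":"number"},"grip_force":{"type":"number"}},"required":["targets"]}

```bash
mkdir -p pics; ls; cat > h.py <<'E'
import numpy as np, cv2
from bench import sensors, get_image
def cam(n):
    g=get_image(n); return g
def ray(g,uv):
    K=np.array(g["K"]);R=cv2.Rodrigues(np.array(g["rvec"],float))[0];t=np.array(g["tvec"],float).ravel()
    d=R.T@np.linalg.inv(K)@np.array([uv[0],uv[1],1.]);c=-R.T@t
    return c,d
def onz(g,uv,z):
    c,d=ray(g,uv);return c+d*(z-c[2])/d[2]
def proj(g,P):
    p,_=cv2.projectPoints(np.array(P,float).reshape(-1,1,3),np.array(g["rvec"],float),np.array(g["tvec"],float),np.array(g["K"],float),None);return p.reshape(-1,2)
def save(g,name): cv2.imwrite('pics/'+name,cv2.cvtColor(g["image"],cv2.COLOR_RGB2BGR))
E
python3 - <<'E'
from h import *
for n in("scene","top"):
    g=cam(n);save(g,n+"0.png");c,d=ray(g,(320,240));print(n,c.round(),g["K"][0][0])
print(sensors.read_state())
E
```

```text
pics
scene [1109.  113.  803.] 470.59690014471107
top [506.  54. 987.] 491.41755363310676
{'t': 0.1, 'joint_positions': array([-1.31435292e+00,  2.63484732e-01, -4.88590570e-02,  1.25941187e+00,
        2.44475632e-06,  1.41551775e+00]), 'qd': array([-0.00038724, -0.00032475, -0.0002718 , -0.00059587, -0.00011776,
        0.00013763]), 'tau': array([ 3.00764754e-03, -6.38575745e+01,  3.85066223e+01,  1.00074214e-02,
       -1.58234820e-04,  4.94479150e-05]), 'tool_pos': array([ 210.0837661 , -481.04584862,  404.27340235]), 'eef_rot': array([-2.62808163e+00,  1.72009821e+00,  1.11526397e-03]), 'contact_force': array([ 0.2161796 ,  0.2921697 , -0.01177115]), 'moment': array([-0.04194964, -0.02687193,  0.00646926]), 'grip_width': 85.77757328848179}
```

View pics/scene0.png

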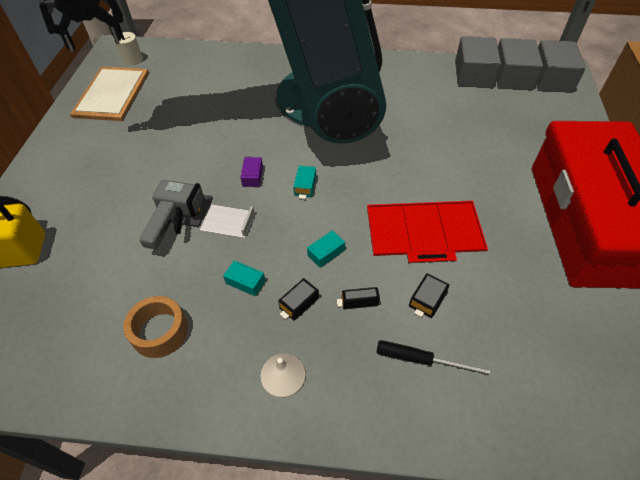

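View pics/top0.png

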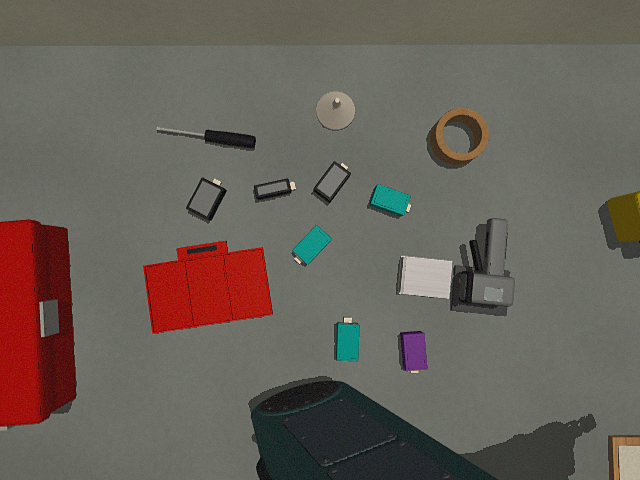

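```bash
python3 - <<'E'
from h import *
g=cam("top");im=g["image"]
c=im[150:240,170:370];cv2.imwrite('pics/crop1.png',cv2.cvtColor(cv2.resize(c,None,fx=4,fy=4,interpolation=cv2.INTER_CUBIC),cv2.COLOR_RGB2BGR))
c=im[205:325,380:530];cv2.imwrite('pics/crop2.png',cv2.cvtColor(cv2.resize(c,None,fx=5,fy=5,interpolation=cv2.INTER_CUBIC),cv2.COLOR_RGB2BGR))
for (u,v) in [(207,199),(274,189),(332,182),(340,150),(207,188),(425,277),(210,290)]: print((u,v),im[v,u],onz(g,(u,v),32).round())
E
```

```text
(207, 199) [109 106 101] [623. 256.  32.]
(274, 189) [115 116 110] [643. 125.  32.]
(332, 182) [124 122 117] [656.  12.  32.]
(340, 150) [106 108 101] [719.  -4.  32.]
(207, 188) [107 108 105] [645. 256.  32.]
(425, 277) [191 182 176] [ 470. -167.   32.]
(210, 290) [168  19   9] [447. 249.  32.]
```

View pics/crop1.png

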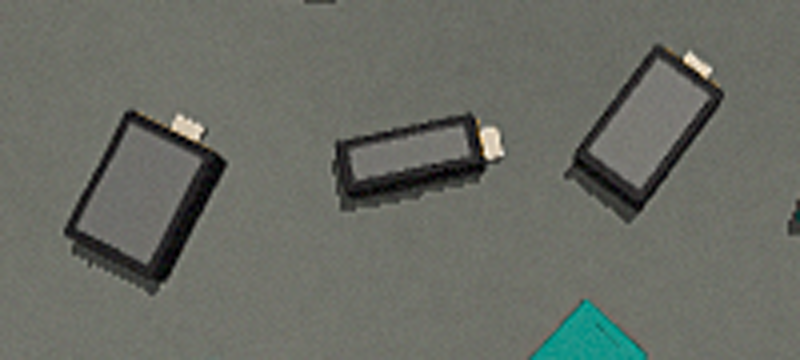

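View pics/crop2.png

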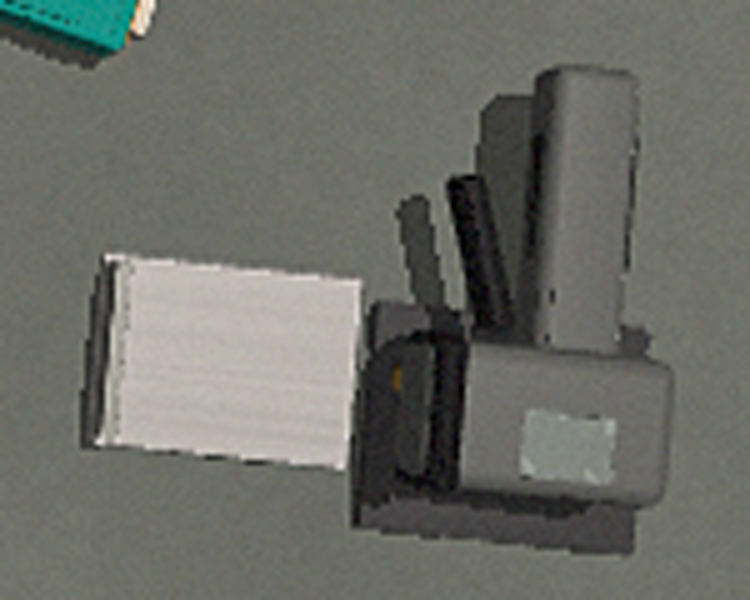

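```bash
cat >> h.py <<'E'
S=4
def up(im): return cv2.resize(im,None,fx=S,fy=S,interpolation=cv2.INTER_CUBIC)
def dn(p): return (np.array(p,float)+.5)/S-.5
def rect(g,cnt,z):
    W=np.array([onz(g,dn(p),z)[:2] for p in cnt.reshape(-1,2)],np.float32)
    (c,s,a)=cv2.minAreaRect(W)
    if s[0]<s[1]: s=(s[1],s[0]);a+=90
    return np.array(c),s,(a+90)%180-90
def inner(g,near=None,z=32,r=60,thr=75):
    """inner grey top rectangles: holes in dark mask"""
    im=up(g["image"]);gr=cv2.cvtColor(im,cv2.COLOR_RGB2GRAY)
    m=(gr<thr).astype(np.uint8)
    cs,h=cv2.findContours(m,cv2.RETR_CCOMP,cv2.CHAIN_APPROX_NONE)
    out=[]
    for c,hh in zip(cs,h[0]):
        if hh[3]<0 or cv2.contourArea(c)<60*S*S: continue
        ctr,s,a=rect(g,c,z)
        if 45<s[0]<75 and 10<s[1]<50: out.append((ctr,s,a,dn(c.reshape(-1,2).mean(0))))
    return out
def white(g,z,box=None,lo=165):
    im=up(g["image"]).astype(int);m=((im.min(2)>lo)).astype(np.uint8)
    cs,_=cv2.findContours(m,cv2.RETR_EXTERNAL,cv2.CHAIN_APPROX_NONE)
    return [(c,)+rect(g,c,z)+(dn(c.reshape(-1,2).mean(0)),) for c in cs if cv2.contourArea(c)>8*S*S]
E
python3 - <<'E'
from h import *
for n in("top","scene"):
    g=cam(n);print(n)
    for o in inner(g): print(' in',o[0].round(1),np.round(o[1],1),round(o[2],1),o[3].round(1))
    for o in white(g,5.5): print(' wh',o[1].round(1),np.round(o[2],1),round(o[3],1),o[4].round(1))
    im=up(g["image"]).astype(int);m=((im[...,0]>110)&(im[...,1]<60)&(im[...,2]<60)).astype(np.uint8)
    cs,_=cv2.findContours(m,cv2.RETR_EXTERNAL,cv2.CHAIN_APPROX_NONE)
    for c in cs:
        if cv2.contourArea(c)>300*S*S:
            r=rect(g,c,8);print(' red',r[0].round(1),np.round(r[1],1),round(r[2],1),dn(c.reshape(-1,2).mean(0)).round())
E
```

```text
top
 in [406.4 554.9] [45.9 26.7] 4.3 [ 51.5 311. ]
 in [645.5 129.3] [59.6 18.2] -78.0 [271.9 187.7]
 in [625.6 261.3] [59.8 41.3] -26.7 [204.3 197.9]
 in [659.2  12.1] [59.8 33.8] -37.4 [331.9 180.4]
 wh [385.2 -18.7] [14.9  8.8] 89.8 [347.5 319.6]
 wh [503.8  80.9] [14.1  3.9] 44.9 [297.2 260.1]
 wh [ 469.2 -177.3] [93.8 75.5] 83.6 [426.9 277.1]
 wh [ 608.  -142.2] [14.7  5.7] -17.8 [408.3 207.4]
 wh [654.2  90.3] [15.6  9. ] 15.3 [292.5 185.4]
 wh [662.4 243. ] [14.9  7.4] 63.2 [216.4 181.3]
 wh [693.5 -13.8] [14.7  4.8] 51.2 [343.9 165.6]
 wh [828.4  -0. ] [8.  6.9] 44.2 [336.7  99.8]
 red [457.6 260.6] [241.  160.4] -81.3 [207. 286.]
 red [385.4 626.4] [401.7  82.8] 1.9 [ 19. 325.]
scene
 in [ 971.1 -298.9] [49.3 21.8] 89.1 [ 74.4 447.2]
 in [646.3 128.8] [59.  17.5] -78.1 [360.3 293.5]
 in [660.1  11.3] [58.9 32.9] -37.2 [297.8 294.6]
 in [627.  260.6] [59.2 40.9] -27.0 [430.1 290.7]
 wh [824.9 -10. ] [55.1 41.5] 23.5 [275.8 382.1]
 wh [759.6 311.9] [88.8  3.8] 81.7 [458.8 364.7]
 wh [782.9  -7.5] [9.7 9. ] 29.2 [279.2 359.8]
 wh [690.9 -13.4] [15.6  9. ] 53.0 [283.8 314.3]
 wh [661.4 242.6] [15.3  9.4] 60.7 [418.7 312.4]
 wh [654.   89.2] [15.6  9.2] 5.0 [339.  301.9]
 wh [ 472.4 -173.1] [102.1  76.1] 83.8 [226.9 221.1]
 wh [385.4 -18.6] [15.3  9.7] -89.0 [301.9 196. ]
 wh [  38.6 -606.4] [190.3 119.8] -0.1 [109.2  90.8]
 wh [-228.8 -650.2] [59.4 39.4] 7.9 [126.9  37.4]
 red [460.9 260.1] [240.4 161.5] -81.5 [425. 231.]
 red [264.1 704.4] [424.  217.4] 3.7 [606. 177.]
```

```bash
python3 - <<'E'
from h import *
g=cam("scene");im=g["image"]
c=im[165:255,130:270];cv2.imwrite('pics/crop3.png',cv2.cvtColor(cv2.resize(c,None,fx=5,fy=5,interpolation=cv2.INTER_CUBIC),cv2.COLOR_RGB2BGR))
for n in("top","scene"):
    g=cam(n)
    for o in white(g,4):
        if o[2][0]>80 and abs(o[1][0]-470)<20:
            ap=cv2.approxPolyDP(o[0],10,True).reshape(-1,2)
            print(n,o[3])
            for p in ap: print(dn(p).round(1),onz(g,dn(p),4).round(1),onz(g,dn(p),26).round(1))
E
```

```text
top 83.58442687988281
[406.1 256.1] [ 510.8 -136.7    4. ] [ 510.7 -132.4   26. ]
[402.4 292.9] [ 437.8 -128.1    4. ] [ 439.4 -124.1   26. ]
[447.9 298.4] [ 426.6 -218.5    4. ] [ 428.4 -212.4   26. ]
[451.6 261.1] [ 500.5 -227.4    4. ] [ 500.6 -221.1   26. ]
scene 84.35032653808594
[211.1 204.4] [ 429.1 -220.2    4. ] [ 447.8 -211.1   26. ]
[200.1 229.6] [ 503.1 -226.3    4. ] [ 519.8 -217.    26. ]
[244.1 236.9] [ 513.4 -127.     4. ] [ 529.8 -120.4   26. ]
[240.4 230.1] [ 495.9 -138.9    4. ] [ 512.8 -131.9   26. ]
[249.6 209.9] [ 436.9 -130.1    4. ] [ 455.4 -123.5   26. ]
```

View pics/crop3.png

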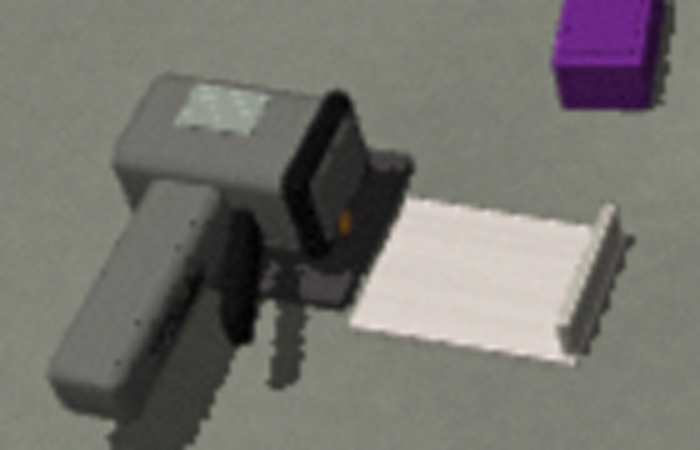

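```bash
cat >> h.py <<'E'
STO=np.array([470.5,-171.9]);STA=np.radians(-96.3)
TRO=np.array([447.4,258.5]);TRA=np.radians(8.6)
def fr(O,A,x,y): return O+np.array([[np.cos(A),-np.sin(A)],[np.sin(A),np.cos(A)]])@np.array([x,y])
def st(x,y,z): return np.append(fr(STO,STA,x,y),z)
def tr(x,y,z): return np.append(fr(TRO,TRA,x,y),z)
def overlay(g,lines,box,f,name):
    x0,y0,x1,y1=box
    c=cv2.resize(cv2.cvtColor(g["image"],cv2.COLOR_RGB2BGR)[y0:y1,x0:x1],None,fx=f,fy=f,interpolation=cv2.INTER_CUBIC)
    for P,col in lines:
        q=((proj(g,P)-[x0,y0]+.5)*f).astype(int); cv2.polylines(c,[q.reshape(-1,1,2)],len(P)>2,col,1)
    cv2.imwrite('pics/'+name,c)
E
python3 - <<'E'
from h import *
L=[([st(-52,-38,4),st(52,-38,4),st(52,38,4),st(-52,38,4)],(0,255,0)),([st(-45,-38,26),st(-45,38,26)],(0,0,255)),
([st(102,20,60),st(136,20,60),st(136,126,60),st(102,126,60)],(255,0,0)),([st(62,-40,70),st(156,-40,70),st(156,20,70),st(62,20,70)],(255,255,0))]
T=[([tr(-68,-120,8),tr(68,-120,8),tr(68,120,8),tr(-68,120,8)],(0,255,0)),([tr(-68,39,8),tr(68,39,8)],(255,0,0)),([tr(-68,-39,8),tr(68,-39,8)],(255,0,0)),([tr(92,-50,8),tr(92,50,8)],(255,0,0))]
g=cam("top");overlay(g,L,(380,205,530,325),5,'ov1.png');overlay(g,T,(135,230,285,340),5,'ov3.png')
g=cam("scene");overlay(g,L,(130,165,270,255),5,'ov2.png');overlay(g,T,(360,190,490,270),5,'ov4.png')
a=[cv2.imread(f'pics/ov{i}.png') for i in(1,2)]
E
python3 - <<'E'
import cv2,numpy as np
a=[cv2.imread(f'pics/ov{i}.png') for i in(1,2,3,4)]
a=[cv2.copyMakeBorder(cv2.resize(x,(400,int(x.shape[0]*400/x.shape[1]))),0,0,0,0,0) for x in a] and a
def pad(x): 
    y=np.zeros((600,750,3),np.uint8);y[:x.shape[0],:x.shape[1]]=x[:600,:750];return y
for i,x in enumerate(a): pass
E
```

```text
(no output)
```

View pics/ov1.png

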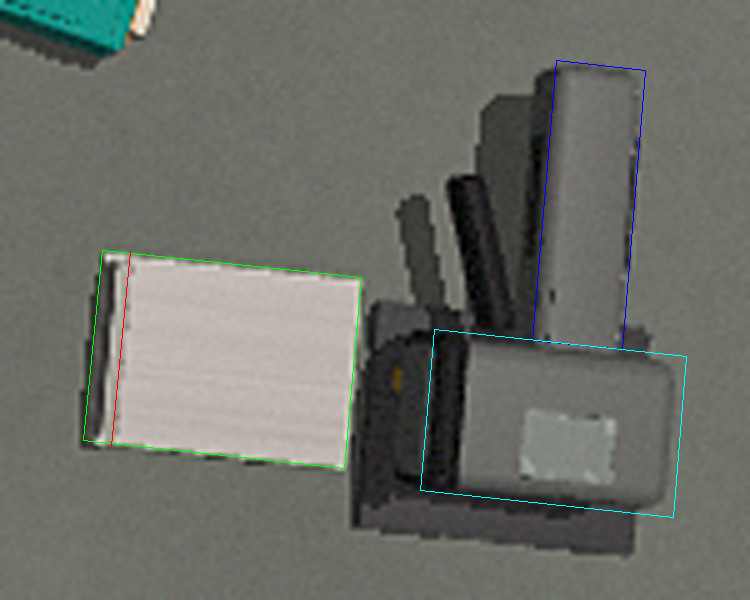

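View pics/ov2.png

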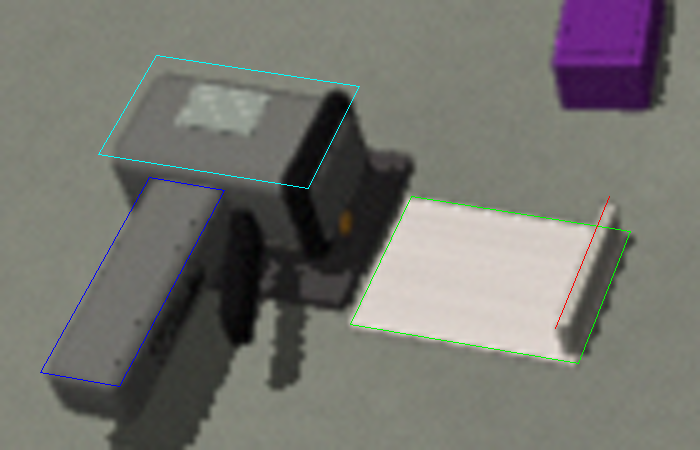

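View pics/ov3.png

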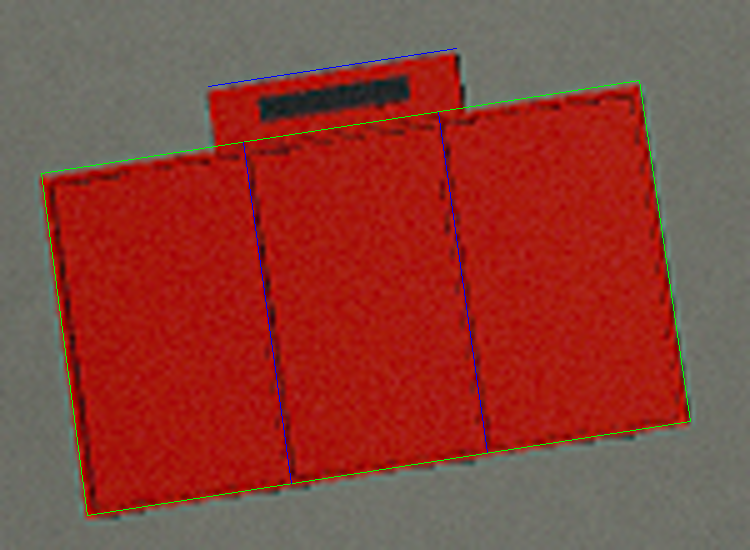

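View pics/ov4.png

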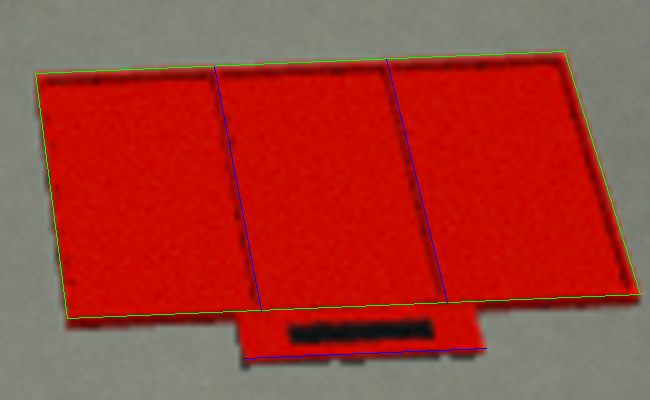

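```bash
cat >> h.py <<'E'
def phi(s=None):
    s=s or sensors.read_state();R=cv2.Rodrigues(np.array(s["eef_rot"]))[0];return np.arctan2(R[1,0],R[0,0])
def go(P,ph,L=155):
    """print shift+turn taking grasp point (L ahead) to world P with jaw angle ph (deg)"""
    s=sensors.read_state();R=cv2.Rodrigues(np.array(s["eef_rot"]))[0]
    T=np.array([P[0],P[1],P[2]+L]);d=R.T@(T-np.array(s["tool_pos"]))
    tw=-(np.radians(ph)-phi(s));tw=(tw+np.pi)%(2*np.pi)-np.pi
    print("shift",d.round(1),"turn",tw.round(3),"| q6",s["joint_positions"][5].round(2),"q1",s["joint_positions"][0].round(2),"grasp z",(s["tool_pos"][2]-L).round(1),"phi",np.degrees(phi(s)).round(1),"f",np.round(s["contact_force"],1),'w',round(s["grip_width"],1),'t',round(s["t"],2))
    for k in range(1,1+int(np.ceil(max(np.linalg.norm(d)/60,abs(tw)/0.18,1)))):pass
    print("rows>=",k)
E
python3 - <<'E'
from h import *
for ph in(-26.9+90,-26.9-90): go([626.3,261,150],ph)
E
```

```text
shift [-513.5 -678.4   99.7] turn -2.26 | q6 1.42 q1 -1.31 grasp z 249.7 phi -66.4 f [ 0.3 -1.2 -0.5] w 85.2 t 0.5
rows>= 15
shift [-513.5 -678.4   99.7] turn 0.881 | q6 1.42 q1 -1.31 grasp z 249.7 phi -66.4 f [ 0.3 -1.2 -0.5] w 85.2 t 0.5
rows>= 15
```

Call:
carry_out([
  [-513.5,-678.4,100,-2.26],
  [-513.5,-678.4,100,-2.26],
  [-513.5,-678.4,100,-2.26],
  [-513.5,-678.4,100,-2.26],
  [-513.5,-678.4,100,-2.26],
  [-513.5,-678.4,100,-2.26],
  [-513.5,-678.4,100,-2.26],
  [-513.5,-678.4,100,-2.26],
], grip=0, grip_force=40)

```text
t: 1.5
tool_pos: [453.7, -46.0, 346.3]
eef_rot: [3.094, 0.543, 0.001]
contact_force: [1.9, -0.6, 0.0]
grip_width: 85.6
```

```bash
python3 - <<'E'
from h import *
go([626.3,261,120],-26.9+90)
E
```

```text
shift [ 266.7 -230.    71.4] turn -0.754 | q6 0.94 q1 -0.28 grasp z 191.3 phi 19.9 f [ 1.9 -0.6  0. ] w 85.6 t 1.5
rows>= 6
```

Call:
carry_out([
  [266.7,-230,71,-0.754],
  [266.7,-230,71,-0.754],
  [266.7,-230,71,-0.754],
  [266.7,-230,71,-0.754],
  [266.7,-230,71,-0.754],
  [266.7,-230,71,-0.754],
  [266.7,-230,71,-0.754],
  [266.7,-230,71,-0.754],
])

```text
t: 2.5
tool_pos: [627.2, 257.8, 275.1]
eef_rot: [-2.682, -1.636, 0.001]
contact_force: [0.5, 0.2, 0.4]
grip_width: 85.5
```

```bash
python3 - <<'E'
from h import *
g=cam("top");h=cam("scene");save(g,'t1.png')
for G in(g,h):
  for o in inner(G): print(o[0].round(1),np.round(o[1],1),round(o[2],1))
go([626.3,261,22],-26.9+90)
E
```

```text
[645.4 129.3] [60.5 18.6] -78.3
[659.2  12. ] [60.4 34.3] -36.9
[119.7 440.5] [48.5 24.9] -62.2
[ 971.  -298.9] [50.3 22.2] 89.9
[646.4 128.9] [59.5 18. ] -78.1
[660.1  11.3] [59.4 33.6] -37.2
[632.9 257.5] [46.3 41.5] -27.3
shift [ 3.  -2.6 98.8] turn -0.007 | q6 0.75 q1 0.27 grasp z 120.8 phi 62.7 f [ 0.6 -0.6  0.6] w 85.4 t 2.6
rows>= 2
```

Call:
carry_out([
  [3,-2.6,45,-0.007],
  [3,-2.6,80,-0.007],
  [3,-2.6,92,-0.007],
  [3,-2.6,99,-0.007],
  [3,-2.6,99,-0.007],
  [3,-2.6,99,-0.007],
])

```text
t: 3.35
tool_pos: [626.9, 261.9, 177.4]
eef_rot: [2.676, 1.644, 0.002]
contact_force: [-0.4, 0.7, 0.4]
grip_width: 85.4
```

```bash
python3 - <<'E'
from h import *
h=cam("scene");overlay(h,[],(380,220,500,340),6,'s1.png')
go([626.3,261,21],-26.9+90)
E
```

```text
shift [-1.  -0.1  1.3] turn 0.001 | q6 0.74 q1 0.28 grasp z 22.3 phi 63.1 f [-0.4  0.6 -0.4] w 85.3 t 3.4
rows>= 1
```

View pics/s1.png

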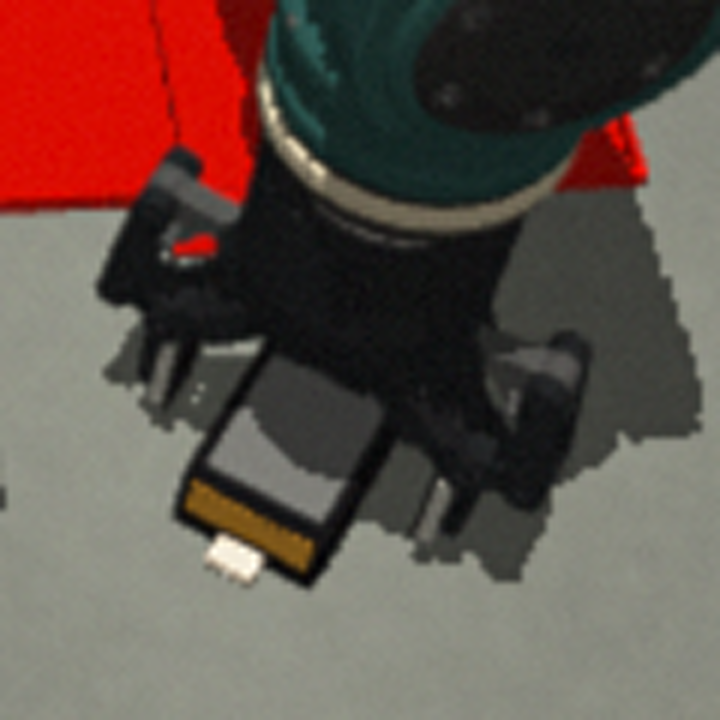

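Call:
carry_out([
  [-0.5,0,1.5,0],
  [-0.5,0,1.5,0],
  [-0.5,0,1.5,0],
  [-0.5,0,1.5,0],
  [-0.5,0,1.5,0],
  [-0.5,0,1.5,0],
], grip=1, grip_force=60)

```text
t: 4.15
tool_pos: [626.3, 261.4, 175.1]
eef_rot: [2.677, 1.645, 0.0]
contact_force: [-1.7, -0.8, 5.8]
grip_width: 48.7
```

Call:
carry_out([
  [0,0,-4,0],
  [0,0,-15,0],
  [0,0,-50,0],
  [0,0,-90,0],
  [0,0,-100,0],
  [0,0,-100,0],
])

```text
t: 4.9
tool_pos: [626.3, 261.4, 274.9]
eef_rot: [2.677, 1.645, 0.001]
contact_force: [0.2, 0.0, -2.5]
grip_width: 49.0
```

```bash
python3 - <<'E'
from h import *
go(st(-7,0,122),-6.3)
E
```

```text
shift [-450.4   54.3   -2.2] turn 1.212 | q6 0.74 q1 0.28 grasp z 119.9 phi 63.1 f [ 0.2  0.  -2.5] w 49.0 t 4.9
rows>= 8
```

Call:
carry_out([
  [-450,54,-2,1.212],
  [-450,54,-2,1.212],
  [-450,54,-2,1.212],
  [-450,54,-2,1.212],
  [-450,54,-2,1.212],
  [-450,54,-2,1.212],
  [-450,54,-2,1.212],
  [-450,54,-2,1.212],
])

```text
t: 5.9
tool_pos: [469.6, -167.0, 275.6]
eef_rot: [-3.136, 0.18, 0.003]
contact_force: [0.0, 1.0, -2.5]
grip_width: 48.9
```

Call:
carry_out([
  [0,0,0,0],
  [0,0,0,0],
  [0,0,0,0],
])

```text
t: 6.28
tool_pos: [471.5, -163.3, 276.6]
eef_rot: [-3.137, 0.169, 0.001]
contact_force: [0.1, -0.6, -2.8]
grip_width: 49.0
```

```bash
python3 - <<'E'
from h import *
go(st(-7,0,60),-6.3)
h=cam("scene");overlay(h,[],(160,120,290,260),4,'s2.png')
h=cam("top");overlay(h,[],(360,200,500,320),4,'s3.png')
E
```

```text
shift [-0.   1.7 61.6] turn 0.002 | q6 1.18 q1 -0.5 grasp z 121.6 phi -6.2 f [ 0.1 -0.6 -2.8] w 49.0 t 6.28
rows>= 2
```

View pics/s2.png

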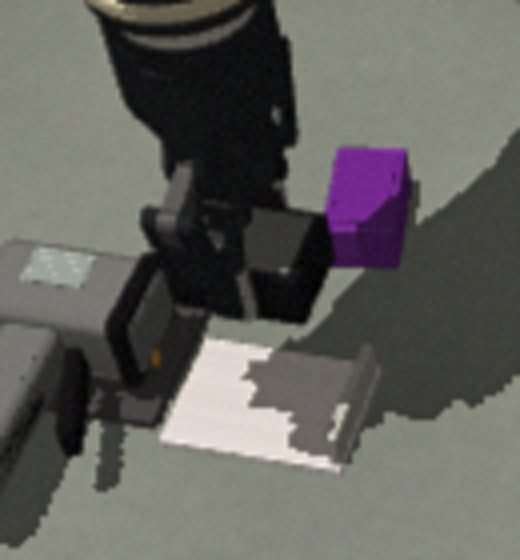

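View pics/s3.png

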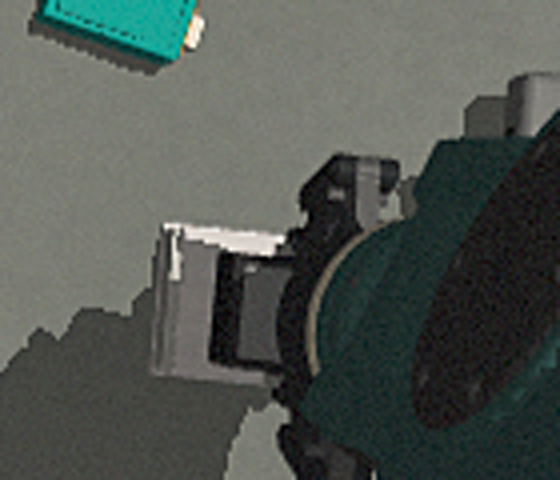

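```bash
python3 - <<'E'
from h import *
def sta(P): 
    d=P[:2]-STO;c,s=np.cos(STA),np.sin(STA);return np.round([c*d[0]+s*d[1],-s*d[0]+c*d[1]],1)
g=cam("top")
for uv in[(222,252),(211,362)]: print(sta(onz(g,(uv[0]/4+360-.4,uv[1]/4+200-.4),133.5)))
h=cam("scene")
for uv in[(308,322),(330,222)]:
  for z in (101.5,133.5): print(uv,z,sta(onz(h,(uv[0]/4+160-.4,uv[1]/4+120-.4),z)))
E
```

```text
[-47.8  23.3]
[-48.  -24.4]
(308, 322) 101.5 [-43.   20.9]
(308, 322) 133.5 [-57.1  47.5]
(330, 222) 101.5 [-32.  -48.2]
(330, 222) 133.5 [-46.6 -18.5]
```

Call:
carry_out([
  [0,4,40,0.002],
  [0,4,66,0.002],
  [0,4,69,0.002],
  [0,4,69,0.002],
  [0,4,69,0.002],
])

```text
t: 7.1
tool_pos: [471.1, -168.6, 208.9]
eef_rot: [3.136, -0.176, 0.002]
contact_force: [-0.4, 0.8, -1.7]
grip_width: 49.3
```

```bash
python3 - <<'E'
from h import *
go(st(-7,0,25),-6.3)
h=cam("scene");overlay(h,[],(180,160,280,260),6,'s4.png')
h=cam("top");overlay(h,[],(380,220,500,320),6,'s5.png')
E
```

```text
shift [-0.3 -3.6 28.9] turn -0.002 | q6 1.18 q1 -0.51 grasp z 53.9 phi -6.4 f [-0.4  0.8 -1.7] w 49.3 t 7.1
rows>= 1
```

View pics/s4.png

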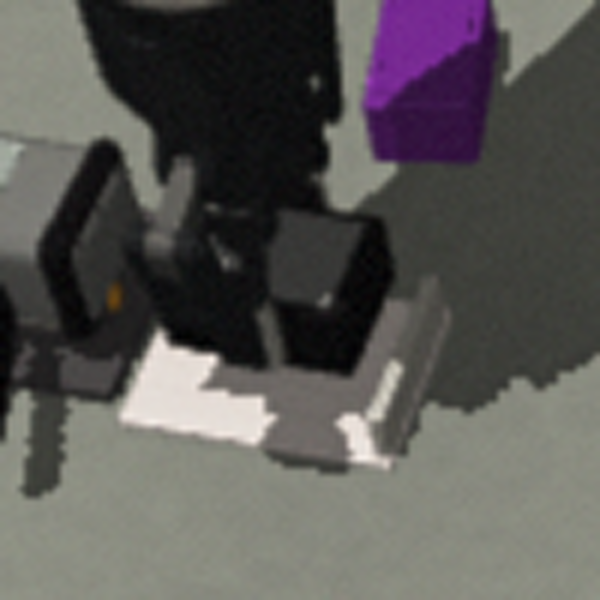

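View pics/s5.png

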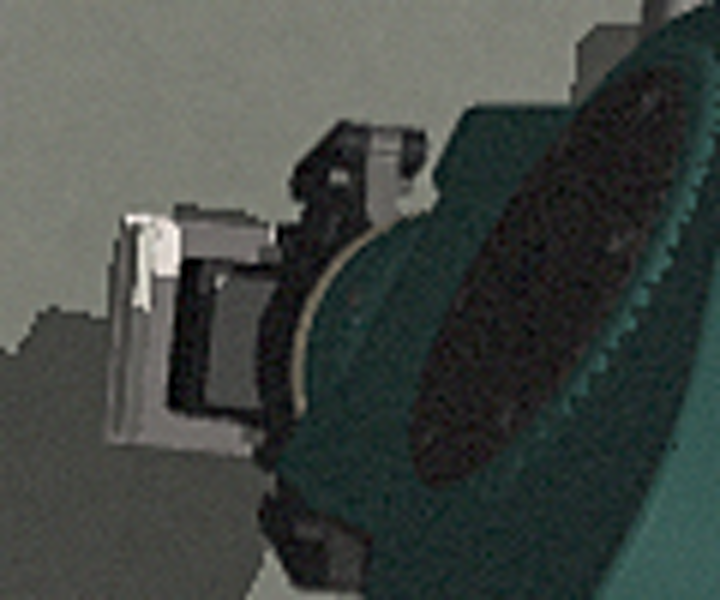

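```bash
cat >> h.py <<'E'
def sta(P): 
    d=P[:2]-STO;c,s=np.cos(STA),np.sin(STA);return np.round([c*d[0]+s*d[1],-s*d[0]+c*d[1]],1)
E
python3 - <<'E'
from h import *
g=cam("top")
for uv in[(181,258),(169,413)]: print(sta(onz(g,(uv[0]/6+380-.4,uv[1]/6+220-.4),65.5)))
h=cam("scene")
for uv,z in[((350,374),33.5),((392,275),33.5),((328,307),65.5),((368,222),65.5)]: print(uv,z,sta(onz(h,(uv[0]/6+180-.4,uv[1]/6+160-.4),z)))
E
```

```text
[-43.3  23.3]
[-42.5 -25. ]
(350, 374) 33.5 [-35.4  23. ]
(392, 275) 33.5 [-35.6 -24.4]
(328, 307) 65.5 [-31.7  20.2]
(368, 222) 65.5 [-32.9 -20.3]
```

Call:
carry_out([
  [0.3,-5,0,0],
  [0.3,-5,10,0],
  [0.3,-5,20,0],
  [0.3,-5,26,0],
  [0.3,-5,29,0],
  [0.3,-5,29,0],
  [0.3,-5,29,0],
])

```text
t: 8.18
tool_pos: [471.3, -163.4, 179.1]
eef_rot: [-3.137, 0.176, 0.001]
contact_force: [-4.5, 2.4, 9.8]
grip_width: 49.0
```

```bash
python3 - <<'E'
from h import *
go(st(-8.5,0,24),-6.3)
h=cam("scene");overlay(h,[],(180,160,280,260),6,'s6.png')
E
```

```text
shift [0.2 0.  0.1] turn -0.002 | q6 1.19 q1 -0.5 grasp z 24.1 phi -6.4 f [-4.5  2.4  9.8] w 49.0 t 8.18
rows>= 1
```

View pics/s6.png

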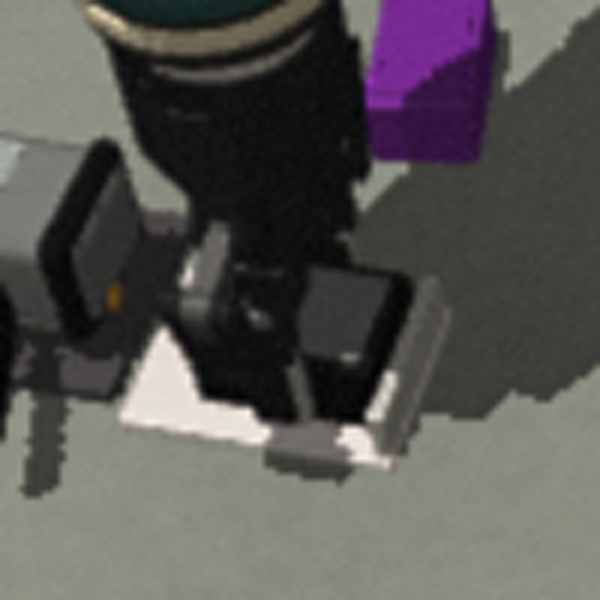

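Call:
carry_out([
  [0,0,-0.5,0],
  [0,0,-0.5,0],
  [0,0,-0.5,0],
  [0,0,-0.5,0],
], grip=0)

```text
t: 8.72
tool_pos: [471.6, -163.5, 179.3]
eef_rot: [-3.137, 0.176, 0.0]
contact_force: [0.7, 0.7, 0.2]
grip_width: 85.4
```

Call:
carry_out([
  [0,0,-20,0],
  [0,0,-70,0],
  [0,0,-110,0],
  [0,60,-110,0],
  [0,60,-110,0],
])

```text
t: 9.35
tool_pos: [464.8, -225.9, 289.7]
eef_rot: [3.135, -0.18, 0.002]
contact_force: [-0.1, 1.3, -0.5]
grip_width: 85.6
```

```bash
python3 - <<'E'
from h import *
go(st(111.5,62,120),83.7)
h=cam("scene");overlay(h,[],(140,160,280,260),5,'s7.png')
for n in("top","scene"):
  for o in inner(cam(n),z=36): print(n,o[0].round(1),np.round(o[1],1),round(o[2],1),sta(o[0]))
E
```

```text
shift [62.1 56.9 14.9] turn -1.576 | q6 1.08 q1 -0.61 grasp z 134.7 phi -6.6 f [-0.1  1.3 -0.5] w 85.6 t 9.35
rows>= 9
top [ 471.2 -163.4] [59.1 40.4] 83.3 [-8.5 -0.2]
top [394.6 556.5] [69.6 36.5] 4.4 [-715.7 -155.4]
top [644.8 129.1] [59.8 18.3] -78.3 [-318.3  140.3]
top [658.6  12.2] [60.  33.7] -37.1 [-203.6  166.7]
scene [ 971.8 -296.8] [49.6 21.9] 89.9 [ 69.1 512. ]
scene [648.7 128.8] [58.9 17.7] -78.1 [-318.4  144.1]
scene [662.3  11.9] [58.9 33.3] -37.3 [-203.7  170.5]
scene [ 471.1 -163.5] [58.5 41.4] 83.2 [-8.5 -0.3]
```

View pics/s7.png

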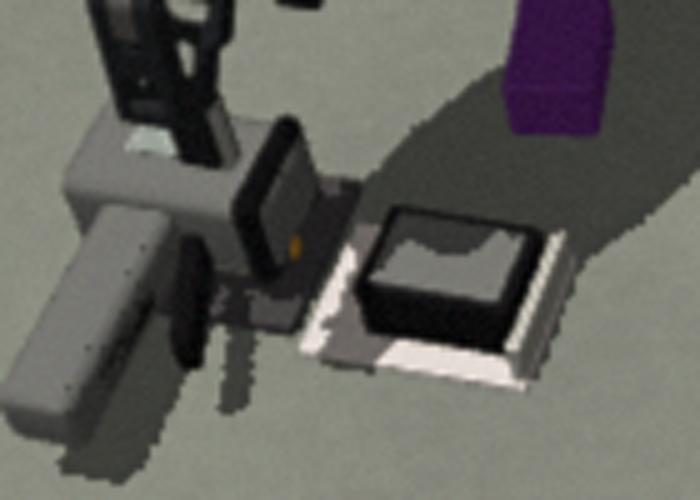

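Call:
carry_out([
  [62,57,0,-1.576],
  [62,57,0,-1.576],
  [62,57,0,-1.576],
  [62,57,0,-1.576],
  [62,57,0,-1.576],
  [62,57,0,-1.576],
  [62,57,0,-1.576],
  [62,57,0,-1.576],
])

```text
t: 10.5
tool_pos: [520.3, -285.5, 289.0]
eef_rot: [-2.407, -2.018, 0.0]
contact_force: [-0.8, 0.1, 0.8]
grip_width: 85.1
```

Call:
carry_out([
  [0,0,0,0],
  [0,0,0,0],
  [0,0,0,0],
])

```text
t: 10.88
tool_pos: [520.1, -286.5, 289.3]
eef_rot: [-2.417, -2.007, 0.0]
contact_force: [0.2, 0.1, -0.3]
grip_width: 85.8
```

```bash
python3 - <<'E'
from h import *
go(st(111.5,62,80),83.7)
h=cam("scene");overlay(h,[],(110,120,270,260),5,'s8.png')
E
```

```text
shift [-3.1  0.3 54.3] turn -0.075 | q6 -0.46 q1 -0.64 grasp z 134.3 phi 79.4 f [ 0.2  0.1 -0.3] w 85.8 t 10.88
rows>= 1
```

View pics/s8.png

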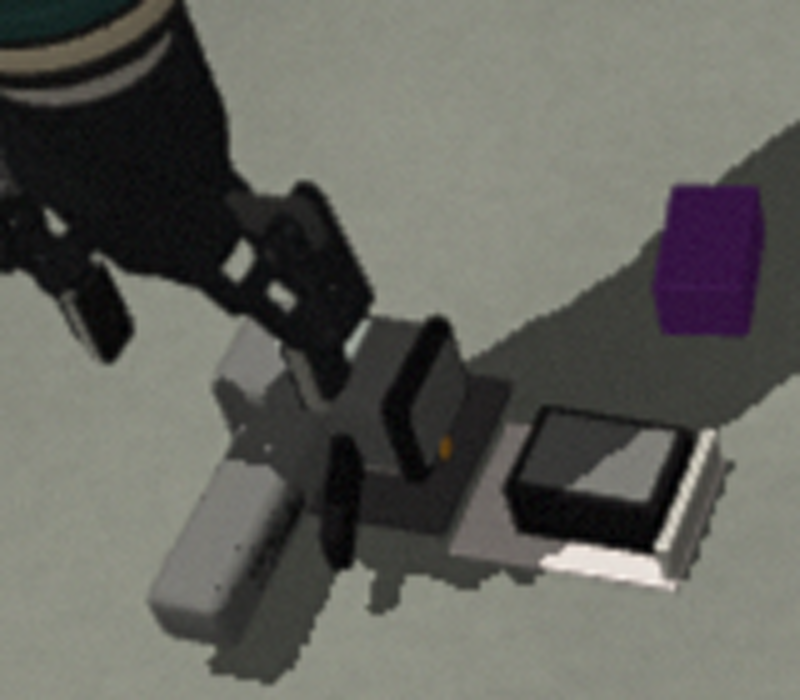

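Call:
carry_out([
  [-3,0.3,0,-0.075],
  [-3,0.3,45,-0.075],
  [-3,0.3,54,-0.075],
  [-3,0.3,54,-0.075],
  [-3,0.3,54,-0.075],
])

```text
t: 11.55
tool_pos: [520.2, -290.0, 236.6]
eef_rot: [2.337, 2.097, 0.001]
contact_force: [-0.2, -0.1, -0.2]
grip_width: 85.5
```

```bash
python3 - <<'E'
from h import *
go(st(111.5,62,46),83.7)
h=cam("scene");overlay(h,[],(110,130,250,260),5,'s9.png')
h=cam("top");overlay(h,[],(400,180,560,320),5,'s10.png')
E
```

```text
shift [ 0.4 -0.4 35.6] turn 0.002 | q6 -0.54 q1 -0.65 grasp z 81.6 phi 83.8 f [-0.2 -0.1 -0.2] w 85.5 t 11.55
rows>= 1
```

View pics/s9.png

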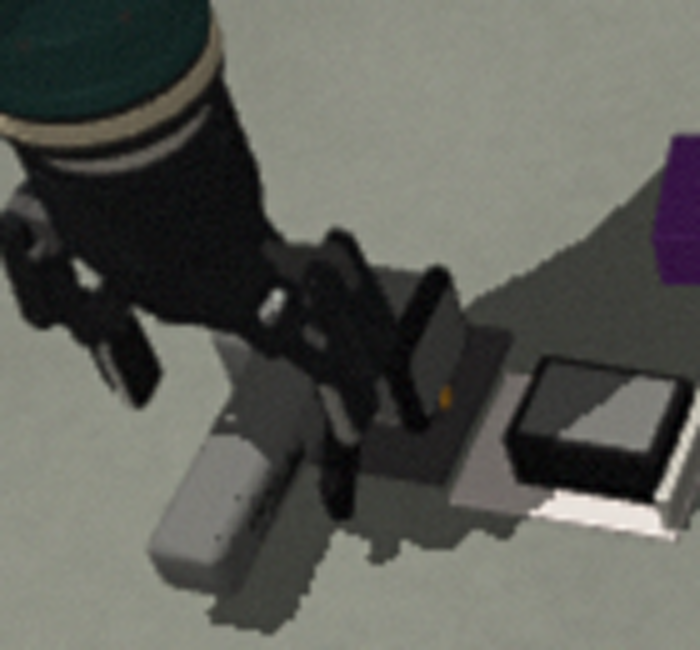

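View pics/s10.png

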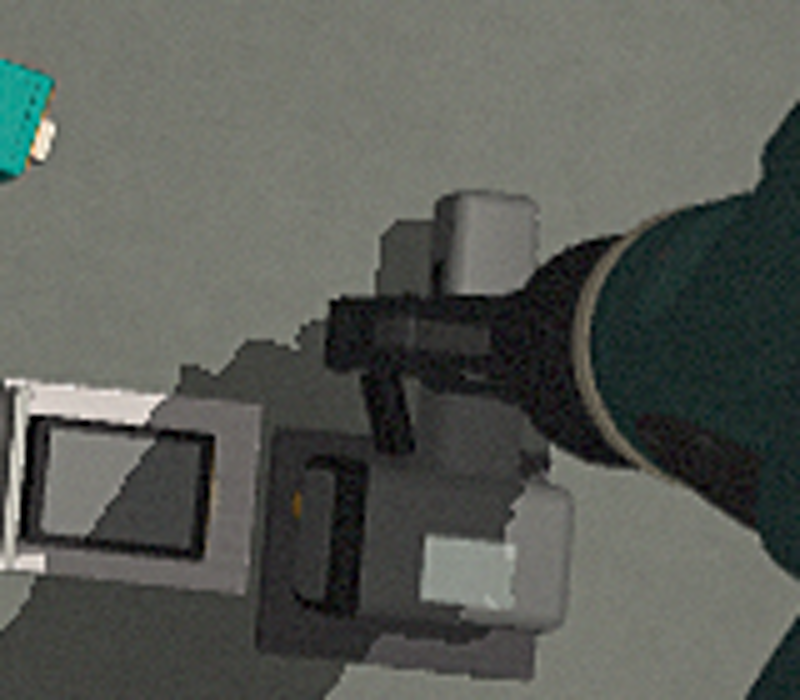

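Call:
carry_out([
  [0.4,-0.4,0,0],
  [0.4,-0.4,12,0],
  [0.4,-0.4,25,0],
  [0.4,-0.4,35,0],
  [0.4,-0.4,39,0],
  [0.4,-0.4,39,0],
])

```text
t: 12.4
tool_pos: [519.5, -289.3, 196.0]
eef_rot: [-2.338, -2.098, 0.0]
contact_force: [-0.2, 0.3, -0.4]
grip_width: 85.2
```

```bash
python3 - <<'E'
from h import *
go(st(111.5,62,42),83.7)
h=cam("scene");overlay(h,[],(110,130,250,260),5,'s11.png')
E
```

```text
shift [-0.2  0.5 -1. ] turn 0.002 | q6 -0.54 q1 -0.65 grasp z 41.0 phi 83.8 f [-0.2  0.3 -0.4] w 85.2 t 12.4
rows>= 1
```

View pics/s11.png

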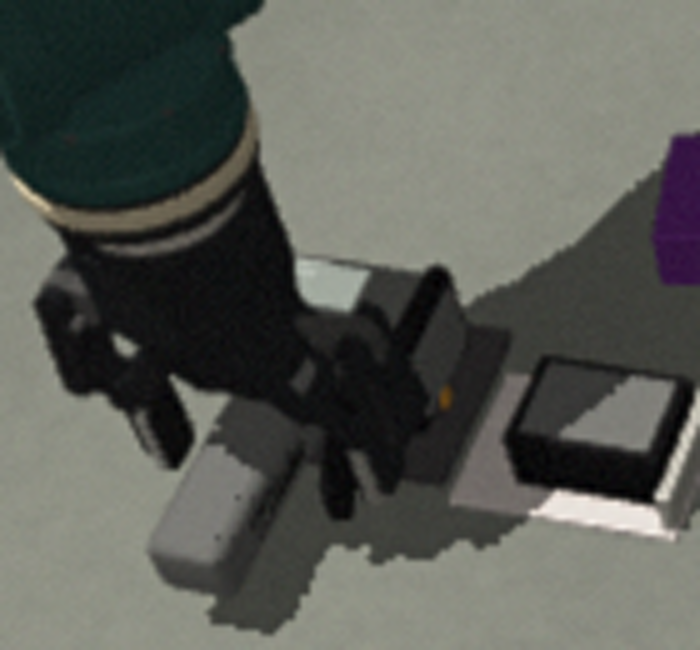

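Call:
carry_out([
  [0,0,0,0],
  [0,0,0,0],
  [0,0,0,0],
  [0,0,0,0],
  [0,0,0,0],
  [0,0,0,0],
], grip=1, grip_force=25)

```text
t: 13.2
tool_pos: [519.6, -289.8, 197.0]
eef_rot: [2.337, 2.097, -0.001]
contact_force: [-2.2, -2.5, 7.2]
grip_width: 50.3
```

```bash
python3 - <<'E'
from h import *
go(st(111.5,62,42),83.7)
h=cam("scene");overlay(h,[],(130,150,270,260),5,'s12.png')
E
```

```text
shift [0.3 0.3 0. ] turn 0.002 | q6 -0.54 q1 -0.65 grasp z 42.0 phi 83.8 f [-2.2 -2.5  7.2] w 50.3 t 13.2
rows>= 1
```

View pics/s12.png

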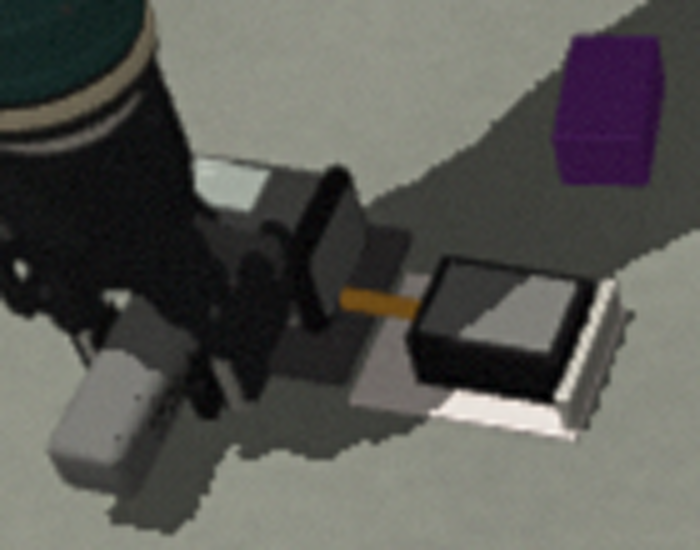

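Call:
carry_out([
  [0,0,0,0],
  [0,0,0,0],
  [0,0,0,0],
])

```text
t: 13.62
tool_pos: [519.6, -289.8, 197.0]
eef_rot: [2.337, 2.097, -0.001]
contact_force: [-1.4, -1.4, 6.6]
grip_width: 50.1
```

Call:
carry_out([
  [0,0,0,0],
  [0,0,0,0],
  [0,0,0,0],
  [0,0,0,0],
  [0,0,-10,0],
  [0,0,-60,0],
  [0,0,-90,0],
  [0,0,-90,0],
], grip=0)

```text
t: 14.62
tool_pos: [520.0, -289.6, 289.2]
eef_rot: [2.335, 2.096, 0.001]
contact_force: [-0.5, -0.7, -0.3]
grip_width: 85.1
```

```bash
python3 - <<'E'
from h import *
h=cam("scene");overlay(h,[],(110,130,270,260),5,'s13.png')
for n in("top","scene"):
  for o in inner(cam(n),z=36):
    if abs(o[0][0]-550)<150: print(n,o[0].round(1),np.round(o[1],1),round(o[2],1),sta(o[0]))
go(st(-9,0,110),-6.5)
E
```

```text
top [644.8 129. ] [59.4 18.3] -78.4 [-318.2  140.2]
top [658.6  12.1] [59.9 33.8] -36.9 [-203.5  166.8]
scene [648.7 128.8] [59.  17.8] -78.0 [-318.4  144.1]
scene [662.4  11.9] [58.9 33.4] -37.3 [-203.7  170.6]
shift [120.3 -61.1  21. ] turn 1.576 | q6 -0.54 q1 -0.65 grasp z 130.9 phi 83.8 f [-0.9 -0.2  0.1] w 85.5 t 14.78
rows>= 9
```

View pics/s13.png

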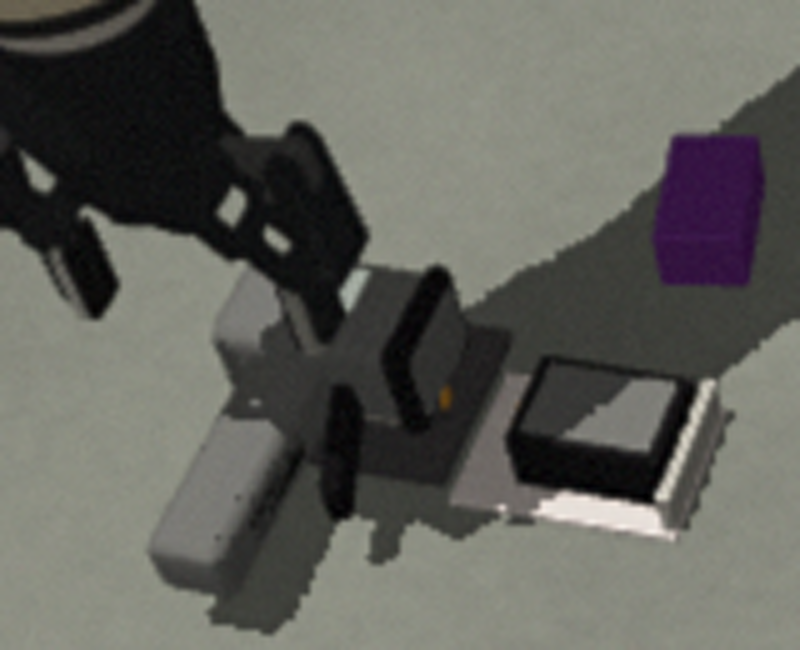

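Call:
carry_out([
  [120.3,-61,21,1.576],
  [120.3,-61,21,1.576],
  [120.3,-61,21,1.576],
  [120.3,-61,21,1.576],
  [120.3,-61,21,1.576],
  [120.3,-61,21,1.576],
  [120.3,-61,21,1.576],
  [120.3,-61,21,1.576],
])

```text
t: 15.78
tool_pos: [471.5, -163.0, 264.5]
eef_rot: [-3.14, 0.068, 0.002]
contact_force: [0.1, 0.6, 0.2]
grip_width: 85.2
```

```bash
python3 - <<'E'
from h import *
go(st(-9,0,26),-6.5)
E
```

```text
shift [ 0.1  0.1 83.5] turn 0.07 | q6 1.12 q1 -0.5 grasp z 109.5 phi -2.5 f [0.1 0.6 0.2] w 85.2 t 15.78
rows>= 2
```

Call:
carry_out([
  [0,0,0,0.07],
  [0,0,0,0.07],
  [0,0,40,0.07],
  [0,0,70,0.07],
  [0,0,82,0.07],
  [0,0,83.5,0.07],
  [0,0,83.5,0.07],
])

```text
t: 16.65
tool_pos: [472.1, -163.3, 182.6]
eef_rot: [3.137, -0.167, 0.002]
contact_force: [0.0, -0.4, -0.1]
grip_width: 85.5
```

```bash
python3 - <<'E'
from h import *
go(st(-9,0,25),-6.5)
E
```

```text
shift [-0.7 -0.3  2.6] turn 0.007 | q6 1.18 q1 -0.5 grasp z 27.6 phi -6.1 f [ 0.  -0.4 -0.1] w 85.5 t 16.65
rows>= 1
```

Call:
carry_out([
  [-0.7,0,2.5,0.007],
  [-0.7,0,2.5,0.007],
  [-0.7,0,2.5,0.007],
  [-0.7,0,2.5,0.007],
  [-0.7,0,2.5,0.007],
  [-0.7,0,2.5,0.007],
], grip=1, grip_force=60)

```text
t: 17.4
tool_pos: [471.1, -163.1, 179.9]
eef_rot: [3.136, -0.179, 0.001]
contact_force: [-1.3, 0.7, 6.1]
grip_width: 49.3
```

Call:
carry_out([
  [0,0,-4,0],
  [0,0,-15,0],
  [0,0,-50,0],
  [0,0,-90,0],
  [0,0,-100,0],
  [0,0,-100,0],
])

```text
t: 18.15
tool_pos: [471.1, -163.0, 279.5]
eef_rot: [3.136, -0.179, 0.001]
contact_force: [0.6, 0.5, -2.3]
grip_width: 49.2
```

```bash
python3 - <<'E'
from h import *
go(tr(0,78,110),98.6)
go(tr(0,-78,110),98.6)
E
```

```text
shift [ -91.8 -491.4   14.4] turn -1.835 | q6 1.19 q1 -0.5 grasp z 124.5 phi -6.5 f [ 0.6  0.5 -2.3] w 49.2 t 18.15
rows>= 11
shift [ -51.1 -340.8   14.4] turn -1.835 | q6 1.19 q1 -0.5 grasp z 124.5 phi -6.5 f [ 0.6  0.5 -2.3] w 49.2 t 18.15
rows>= 11
```

Call:
carry_out([
  [-92,-491,14,-1.835],
  [-92,-491,14,-1.835],
  [-92,-491,14,-1.835],
  [-92,-491,14,-1.835],
  [-92,-491,14,-1.835],
  [-92,-491,14,-1.835],
  [-92,-491,14,-1.835],
  [-92,-491,14,-1.835],
])

```text
t: 19.15
tool_pos: [434.6, 337.2, 263.7]
eef_rot: [-2.41, -2.014, 0.003]
contact_force: [1.8, -1.0, -2.3]
grip_width: 49.2
```

```bash
python3 - <<'E'
from h import *
go(tr(0,78,90),98.6)
E
```

```text
shift [-1.3  1.4 18.7] turn -0.329 | q6 0.69 q1 0.51 grasp z 108.7 phi 79.8 f [ 1.8 -1.  -2.3] w 49.2 t 19.15
rows>= 2
```

Call:
carry_out([
  [-1.3,1.4,19,-0.329],
  [-1.3,1.4,19,-0.329],
  [-1.3,1.4,19,-0.329],
  [-1.3,1.4,45,-0.329],
  [-1.3,1.4,50,-0.329],
  [-1.3,1.4,50,-0.329],
])

```text
t: 19.9
tool_pos: [436.6, 333.6, 215.2]
eef_rot: [-2.058, -2.374, 0.001]
contact_force: [0.1, 0.5, -3.0]
grip_width: 49.3
```

```bash
python3 - <<'E'
from h import *
go(tr(0,78,24.2),98.6)
h=cam("scene");overlay(h,[],(360,120,500,270),4,'s14.png')
E
```

```text
shift [ 2.2 -0.6 36. ] turn -0.008 | q6 0.36 q1 0.5 grasp z 60.2 phi 98.2 f [ 0.1  0.5 -3. ] w 49.3 t 19.9
rows>= 1
```

View pics/s14.png

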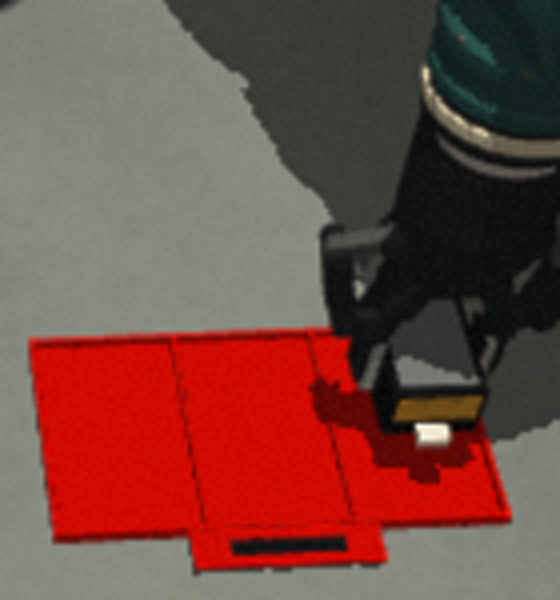

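Call:
carry_out([
  [2,-0.6,0,-0.008],
  [2,-0.6,15,-0.008],
  [2,-0.6,27,-0.008],
  [2,-0.6,33,-0.008],
  [2,-0.6,36,-0.008],
  [2,-0.6,36,-0.008],
  [2,-0.6,36,-0.008],
])

```text
t: 20.82
tool_pos: [435.9, 335.7, 179.4]
eef_rot: [2.046, 2.384, 0.001]
contact_force: [0.5, -0.5, -2.3]
grip_width: 49.3
```

Call:
carry_out([
  [0,0,0,0],
  [0,0,0,0],
  [0,0,0,0],
  [0,0,0,0],
  [0,0,-30,0],
  [0,0,-90,0],
  [0,0,-120,0],
  [0,0,-120,0],
], grip=0)

```text
t: 21.82
tool_pos: [436.2, 335.9, 301.4]
eef_rot: [2.045, 2.383, 0.006]
contact_force: [0.1, -0.3, -0.5]
grip_width: 85.4
```

```bash
python3 - <<'E'
from h import *
for n in("top","scene"):
  for o in inner(cam(n),z=32): print(n,o[0].round(1),np.round(o[1],1),round(o[2],1))
go([659.6,11.7,110],-37.2+90)
save(cam("scene"),"s15.png")
E
```

```text
top [105.7   3.1] [73.8 10.5] -89.1
top [645.5 129.2] [59.7 18.1] -78.2
top [659.2  12. ] [59.9 33.9] -37.1
scene [ 971.1 -298.8] [49.7 21.9] 89.9
scene [646.3 128.9] [59.3 17.7] -78.1
scene [660.1  11.3] [59.  33.4] -37.4
scene [ 95.1 374. ] [67.8 32.8] -15.2
shift [-354.   172.3   33.8] turn 0.802 | q6 0.36 q1 0.51 grasp z 143.8 phi 98.7 f [ 0.4 -0.3 -0.6] w 85.8 t 21.93
rows>= 7
```

View pics/s15.png

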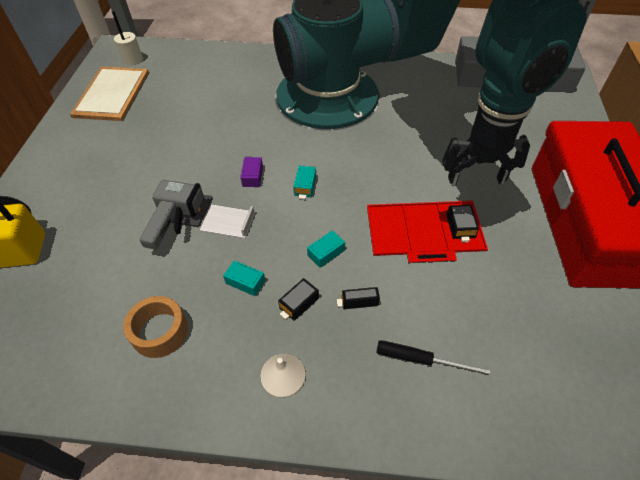

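Call:
carry_out([
  [-354,172,34,0.802],
  [-354,172,34,0.802],
  [-354,172,34,0.802],
  [-354,172,34,0.802],
  [-354,172,34,0.802],
  [-354,172,34,0.802],
  [-354,172,34,0.802],
  [-354,172,34,0.802],
])

```text
t: 22.98
tool_pos: [659.6, 10.9, 263.7]
eef_rot: [-2.814, -1.393, 0.003]
contact_force: [-0.6, -0.4, -0.1]
grip_width: 85.4
```

```bash
python3 - <<'E'
from h import *
go([659.7,11.6,22],-37.2+90)
for n in("top","scene"):
  for o in inner(cam(n),z=32): print(n,o[0].round(1),np.round(o[1],1),round(o[2],1))
E
```

```text
shift [ 0.7 -0.2 86.7] turn -0.002 | q6 0.54 q1 -0.11 grasp z 108.7 phi 52.7 f [-0.6 -0.4 -0.1] w 85.4 t 22.98
rows>= 2
top [435.2 336.9] [60.8 41.9] 8.6
top [ 547.1 -277.7] [47.7 16.6] -1.4
top [236.4 288.9] [52.7 37. ] -19.9
top [238.2 255.3] [56.2 35.5] 17.7
top [275.1 303.6] [48.6 41.2] 14.1
top [394.2 558.8] [70.6 37.4] 4.5
top [567.5 145.2] [74.8 14.7] -12.8
top [644.9 132.8] [53.3 18.5] -77.1
scene [ 970.9 -298.8] [50.7 22.4] -89.8
scene [646.4 129. ] [59.6 18. ] -77.6
scene [507.5 323.8] [54.7 30.5] -63.9
scene [477.9 338.8] [45.9 13.4] -80.8
scene [433.9 336.4] [60.6 42.1] 8.9
```

Call:
carry_out([
  [0.7,0,45,0],
  [0.7,0,75,0],
  [0.7,0,84,0],
  [0.7,0,86.5,0],
  [0.7,0,86.5,0],
  [0.7,0,86.5,0],
])

```text
t: 23.82
tool_pos: [660.2, 12.4, 179.9]
eef_rot: [2.814, 1.396, 0.002]
contact_force: [0.5, -0.1, 0.2]
grip_width: 85.6
```

```bash
python3 - <<'E'
from h import *
h=cam("scene");overlay(h,[],(240,210,360,340),5,'s16.png')
go([659.7,11.6,21.5],-37.2+90)
E
```

```text
shift [-0.8  0.1  3.2] turn -0.001 | q6 0.55 q1 -0.1 grasp z 24.7 phi 52.8 f [-0.1 -0.2 -0.3] w 85.5 t 23.88
rows>= 1
```

View pics/s16.png

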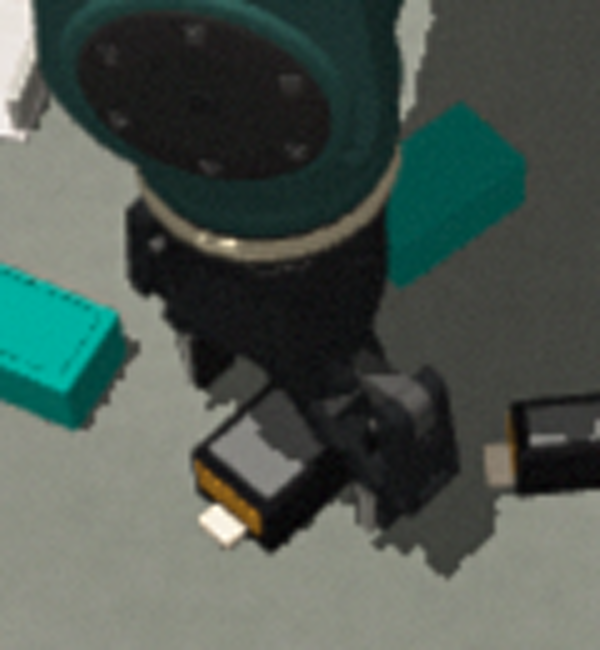

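Call:
carry_out([
  [-0.8,0,3,0],
  [-0.8,0,3,0],
  [-0.8,0,3,0],
  [-0.8,0,3,0],
  [-0.8,0,3,0],
  [-0.8,0,3,0],
], grip=1, grip_force=60)

```text
t: 24.62
tool_pos: [659.5, 11.6, 176.0]
eef_rot: [2.814, 1.396, 0.0]
contact_force: [-0.4, -1.3, 4.3]
grip_width: 40.8
```

Call:
carry_out([
  [0,0,-4,0],
  [0,0,-15,0],
  [0,0,-50,0],
  [0,0,-90,0],
  [0,0,-100,0],
  [0,0,-100,0],
])

```text
t: 25.38
tool_pos: [659.4, 11.7, 276.2]
eef_rot: [2.814, 1.396, 0.001]
contact_force: [-0.3, -0.2, -1.6]
grip_width: 41.5
```

```bash
python3 - <<'E'
from h import *
go(st(-7,0,110),-6.3)
E
```

```text
shift [-254.5  -43.    11.1] turn 1.031 | q6 0.54 q1 -0.11 grasp z 121.2 phi 52.8 f [-0.3 -0.2 -1.6] w 41.5 t 25.38
rows>= 6
```

Call:
carry_out([
  [-254.5,-43,0,1.031],
  [-254.5,-43,0,1.031],
  [-254.5,-43,0,1.031],
  [-254.5,-43,0,1.031],
  [-254.5,-43,0,1.031],
  [-254.5,-43,0,1.031],
  [-254.5,-43,0,1.031],
  [-254.5,-43,0,1.031],
])

```text
t: 26.38
tool_pos: [471.1, -164.7, 275.2]
eef_rot: [-3.137, 0.169, 0.002]
contact_force: [0.1, 0.2, -0.8]
grip_width: 41.1
```

```bash
python3 - <<'E'
from h import *
go(st(-7,0,60),-6.3)
h=cam("scene");overlay(h,[],(160,120,290,260),4,'s17.png')
E
```

```text
shift [ 0.2  0.2 60.2] turn 0.002 | q6 1.18 q1 -0.5 grasp z 120.2 phi -6.2 f [ 0.1  0.2 -0.8] w 41.1 t 26.38
rows>= 2
```

View pics/s17.png

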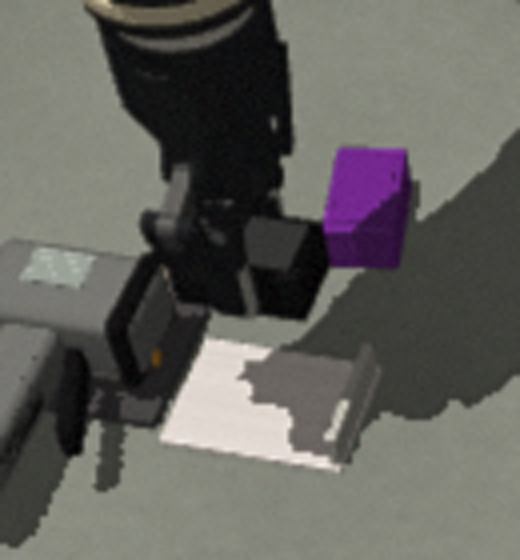

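Call:
carry_out([
  [0,0.7,40,0],
  [0,0.7,60,0],
  [0,0.7,70,0],
  [0,0.7,80,0],
  [0,0.7,88,0],
  [0,0.7,93,0],
  [0,0.7,94,0],
  [0,0.7,94,0],
])

```text
t: 27.42
tool_pos: [471.2, -165.7, 182.0]
eef_rot: [3.137, -0.173, 0.0]
contact_force: [-0.5, 0.1, -0.8]
grip_width: 41.5
```

```bash
python3 - <<'E'
from h import *
go(st(-7,0,25),-6.3)
h=cam("scene");overlay(h,[],(180,160,280,260),6,'s18.png')
E
```

```text
shift [-0.  -0.7  2. ] turn -0.0 | q6 1.18 q1 -0.5 grasp z 27.0 phi -6.3 f [-0.5  0.1 -0.8] w 41.5 t 27.43
rows>= 1
```

View pics/s18.png

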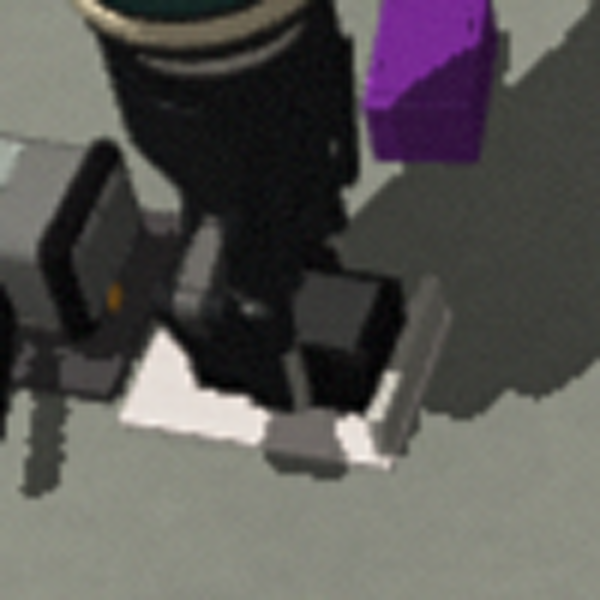

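Call:
carry_out([
  [0,0,1.2,0],
  [0,0,1.8,0],
  [0,0,1.8,0],
])

```text
t: 27.85
tool_pos: [471.1, -165.6, 180.0]
eef_rot: [-3.137, 0.173, 0.0]
contact_force: [-0.0, -0.2, -0.9]
grip_width: 41.3
```

Call:
carry_out([
  [0,0,0,0],
  [0,0,0,0],
  [0,0,0,0],
  [0,0,0,0],
  [0,0,-30,0],
  [0,0,-80,0],
  [0,0,-110,0],
  [0,50,-110,0],
], grip=0)

```text
t: 28.85
tool_pos: [466.3, -214.4, 292.5]
eef_rot: [3.136, -0.167, 0.005]
contact_force: [-0.0, 0.3, -0.1]
grip_width: 85.2
```

```bash
python3 - <<'E'
from h import *
go(st(111.5,62,130),83.7)
for n in("top","scene"):
  g=cam(n)
  if n=="scene":overlay(g,[],(140,160,280,260),5,'s19.png')
  for o in inner(g,z=36):
    print(n,o[0].round(1),np.round(o[1],1),round(o[2],1),sta(o[0]))
E
```

```text
shift [61.2 69.   7.8] turn -1.567 | q6 1.09 q1 -0.59 grasp z 137.5 phi -6.1 f [-0.   0.3 -0.1] w 85.2 t 28.85
rows>= 9
top [435.5 335.7] [59.9 41.4] 8.9 [-500.7  -90.5]
top [394.6 556.6] [69.5 36.4] 4.5 [-715.8 -155.4]
top [644.8 129.1] [59.8 18.4] -78.3 [-318.3  140.2]
scene [ 971.8 -296.8] [49.6 21.9] 89.8 [ 69.1 511.9]
scene [648.7 128.8] [59.  17.6] -78.1 [-318.4  144.1]
scene [437.6 335.3] [60.  41.5] 9.2 [-500.6  -88.3]
scene [ 471.6 -160.9] [48.5 33. ] 83.3 [-11.1  -0.2]
```

View pics/s19.png

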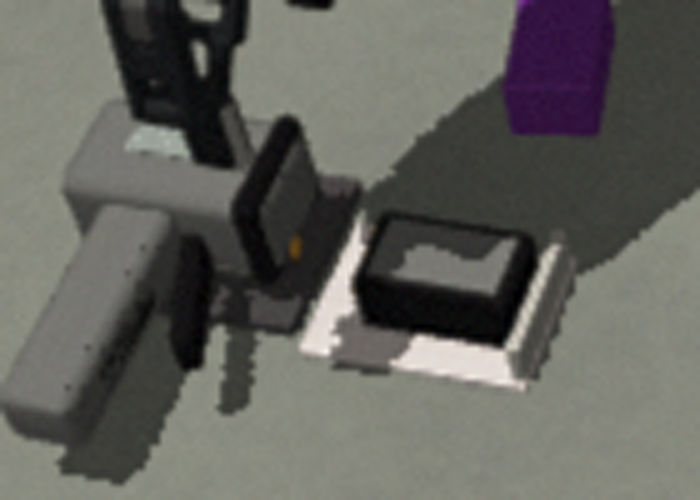

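Call:
carry_out([
  [61,69,0,-1.57],
  [61,69,0,-1.57],
  [61,69,0,-1.57],
  [61,69,0,-1.57],
  [61,69,0,-1.57],
  [61,69,0,-1.57],
  [61,69,0,-1.57],
  [61,69,0,-1.57],
])

```text
t: 29.95
tool_pos: [518.7, -290.2, 289.8]
eef_rot: [-2.406, -2.019, 0.0]
contact_force: [-0.7, 0.2, 0.4]
grip_width: 85.1
```

```bash
python3 - <<'E'
from h import *
go(st(111.5,62,42),83.7)
E
```

```text
shift [ 0.9  1.1 92.8] turn -0.065 | q6 -0.47 q1 -0.65 grasp z 134.8 phi 80.0 f [-0.7  0.2  0.4] w 85.1 t 29.95
rows>= 2
```

Call:
carry_out([
  [0.7,1,0,-0.065],
  [0.7,1,20,-0.065],
  [0.7,1,50,-0.065],
  [0.7,1,54,-0.065],
  [0.7,1,54,-0.065],
])

```text
t: 30.58
tool_pos: [519.9, -290.0, 236.4]
eef_rot: [-2.346, -2.089, 0.0]
contact_force: [0.4, 0.4, 0.9]
grip_width: 85.2
```

```bash
python3 - <<'E'
from h import *
go(st(111.5,62,42),83.7)
E
```

```text
shift [ 0.5 -0.1 39.4] turn -0.006 | q6 -0.53 q1 -0.65 grasp z 81.4 phi 83.4 f [0.4 0.4 0.9] w 85.2 t 30.57
rows>= 1
```

Call:
carry_out([
  [0.5,0,0,-0.006],
  [0.5,0,12,-0.006],
  [0.5,0,25,-0.006],
  [0.5,0,35,-0.006],
  [0.5,0,39,-0.006],
  [0.5,0,39,-0.006],
])

```text
t: 31.32
tool_pos: [519.8, -289.6, 196.7]
eef_rot: [-2.34, -2.096, 0.0]
contact_force: [-0.5, -0.5, 0.8]
grip_width: 85.3
```

Call:
carry_out([
  [0,0,0,0],
  [0,0,0,0],
  [0,0,0,0],
  [0,0,0,0],
  [0,0,0,0],
  [0,0,0,0],
], grip=1, grip_force=25)

```text
t: 32.08
tool_pos: [520.0, -289.9, 197.7]
eef_rot: [2.339, 2.095, -0.0]
contact_force: [-1.9, -0.3, 6.4]
grip_width: 50.3
```

```bash
python3 - <<'E'
from h import *
go(st(111.5,62,42),83.7)
h=cam("scene");overlay(h,[],(130,150,270,260),5,'s20.png')
E
```

```text
shift [ 0.4 -0.1  0.7] turn -0.0 | q6 -0.54 q1 -0.65 grasp z 42.7 phi 83.7 f [-1.9 -0.3  6.4] w 50.3 t 32.08
rows>= 1
```

View pics/s20.png

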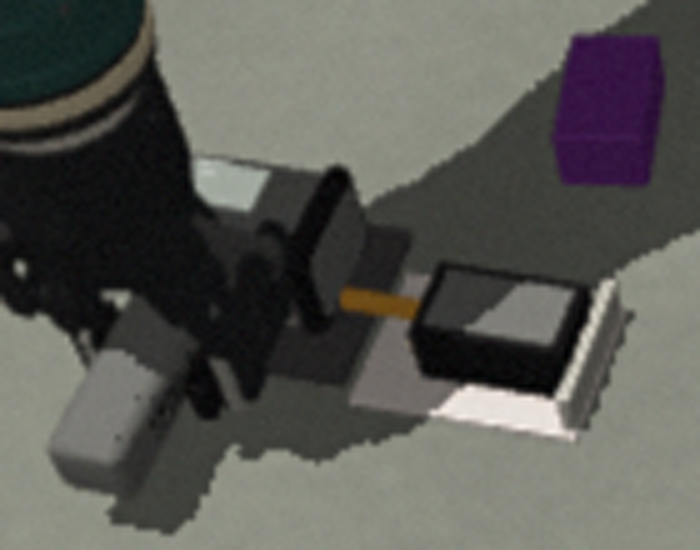

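Probe (crop 380,302) presses the pack against the backstop. Hold a little, then release.

Call:
carry_out([
  [0,0,0,0],
  [0,0,0,0],
  [0,0,0,0],
])

```text
t: 32.5
tool_pos: [520.0, -289.9, 197.7]
eef_rot: [2.339, 2.095, -0.0]
contact_force: [-0.7, -0.5, 5.7]
grip_width: 50.2
```

Call:
carry_out([
  [0,0,0,0],
  [0,0,0,0],
  [0,0,0,0],
  [0,0,0,0],
  [0,0,-10,0],
  [0,0,-60,0],
  [0,0,-90,0],
  [0,0,-90,0],
], grip=0)

```text
t: 33.5
tool_pos: [520.3, -289.9, 289.9]
eef_rot: [2.337, 2.093, 0.001]
contact_force: [-1.0, -0.2, 0.2]
grip_width: 85.3
```

```bash
python3 - <<'E'
from h import *
for n in("top","scene"):
  g=cam(n)
  if n=="scene":overlay(g,[],(110,130,270,260),5,'s21.png')
  for o in inner(g,z=36): print(n,o[0].round(1),np.round(o[1],1),round(o[2],1),sta(o[0]))
go(st(-9,0,110),-6.5)
E
```

```text
top [435.4 335.7] [59.8 41.3] 8.9 [-500.7  -90.5]
top [394.7 556.5] [69.6 36.7] 4.5 [-715.6 -155.3]
top [644.9 129. ] [59.6 18.2] -78.1 [-318.2  140.3]
scene [ 971.8 -296.8] [49.9 21.9] 89.9 [ 69.1 512. ]
scene [648.7 128.8] [59.  17.7] -78.0 [-318.4  144.1]
scene [481.  337.3] [45.2 12.9] -80.0 [-507.3  -45.4]
scene [437.6 335.4] [60.  41.5] 9.2 [-500.6  -88.4]
shift [120.6 -61.9  22.2] turn 1.574 | q6 -0.54 q1 -0.65 grasp z 132.2 phi 83.7 f [-0.5 -0.4  0.3] w 85.1 t 33.6
rows>= 9
```

View pics/s21.png

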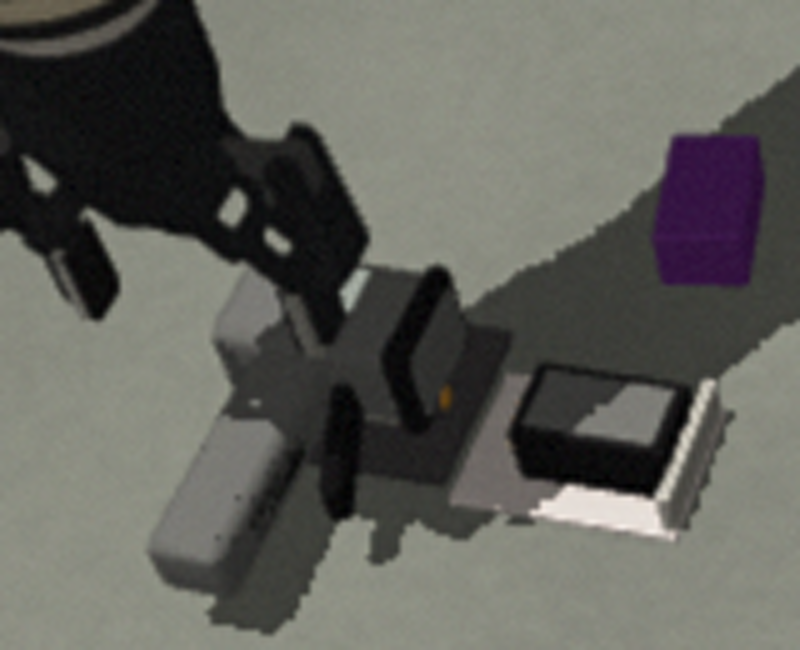

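Call:
carry_out([
  [120.6,-62,20,1.574],
  [120.6,-62,20,1.574],
  [120.6,-62,20,1.574],
  [120.6,-62,20,1.574],
  [120.6,-62,20,1.574],
  [120.6,-62,20,1.574],
  [120.6,-62,20,1.574],
  [120.6,-62,20,1.574],
])

```text
t: 34.6
tool_pos: [471.1, -162.7, 266.1]
eef_rot: [-3.14, 0.071, 0.003]
contact_force: [0.1, -0.3, -0.5]
grip_width: 85.1
```

```bash
python3 - <<'E'
from h import *
go(st(-9,0,25),-6.4)
E
```

```text
shift [ 0.5  0.3 86.1] turn 0.067 | q6 1.12 q1 -0.5 grasp z 111.1 phi -2.6 f [ 0.1 -0.3 -0.5] w 85.1 t 34.6
rows>= 2
```

Call:
carry_out([
  [0.3,0,0,0.067],
  [0.3,0,0,0.067],
  [0.3,0,40,0.067],
  [0.3,0,70,0.067],
  [0.3,0,82,0.067],
  [0.3,0,85,0.067],
  [0.3,0,85,0.067],
])

```text
t: 35.48
tool_pos: [472.0, -163.1, 182.6]
eef_rot: [3.137, -0.166, 0.001]
contact_force: [0.3, 0.1, -0.2]
grip_width: 85.4
```

```bash
python3 - <<'E'
from h import *
go(st(-9,0,25),-6.4)
E
```

```text
shift [-0.5 -0.1  2.6] turn 0.006 | q6 1.18 q1 -0.5 grasp z 27.6 phi -6.1 f [ 0.3  0.1 -0.2] w 85.4 t 35.48
rows>= 1
```

Call:
carry_out([
  [-0.5,0,2.5,0.006],
  [-0.5,0,2.5,0.006],
  [-0.5,0,2.5,0.006],
  [-0.5,0,2.5,0.006],
  [-0.5,0,2.5,0.006],
  [-0.5,0,2.5,0.006],
], grip=1, grip_force=60)

```text
t: 36.22
tool_pos: [471.3, -162.9, 180.0]
eef_rot: [3.136, -0.176, 0.001]
contact_force: [-1.7, 1.2, 5.6]
grip_width: 41.1
```

Call:
carry_out([
  [0,0,-4,0],
  [0,0,-15,0],
  [0,0,-50,0],
  [0,0,-90,0],
  [0,0,-100,0],
  [0,0,-100,0],
])

```text
t: 36.98
tool_pos: [471.3, -162.9, 280.0]
eef_rot: [3.136, -0.176, 0.002]
contact_force: [0.6, -0.6, -1.7]
grip_width: 40.8
```

```bash
python3 - <<'E'
from h import *
go(tr(0,0,110),98.6)
E
```

```text
shift [ -70.9 -416.1   14.7] turn -1.833 | q6 1.19 q1 -0.5 grasp z 125.0 phi -6.4 f [ 0.6 -0.6 -1.7] w 40.8 t 36.98
rows>= 11
```

```bash
python3 - <<'E'
from h import *
go(tr(0,-78,110),98.6)
E
```

```text
shift [ -50.6 -340.8   14.8] turn -1.833 | q6 1.19 q1 -0.5 grasp z 125.0 phi -6.4 f [ 0.6 -0.6 -1.7] w 40.8 t 36.98
rows>= 11
```

Call:
carry_out([
  [-50.6,-341,10,-1.833],
  [-50.6,-341,10,-1.833],
  [-50.6,-341,10,-1.833],
  [-50.6,-341,10,-1.833],
  [-50.6,-341,10,-1.833],
  [-50.6,-341,10,-1.833],
  [-50.6,-341,10,-1.833],
  [-50.6,-341,10,-1.833],
])

```text
t: 37.98
tool_pos: [458.5, 182.1, 268.1]
eef_rot: [-2.407, -2.018, 0.003]
contact_force: [0.3, -0.7, -1.1]
grip_width: 41.6
```

```bash
python3 - <<'E'
from h import *
go(tr(0,-78,60),98.6)
E
```

```text
shift [-0.6  0.8 53.1] turn -0.325 | q6 0.39 q1 0.21 grasp z 113.1 phi 80.0 f [ 0.3 -0.7 -1.1] w 41.6 t 37.98
rows>= 2
```

Call:
carry_out([
  [-0.6,0.8,10,-0.325],
  [-0.6,0.8,20,-0.325],
  [-0.6,0.8,30,-0.325],
  [-0.6,0.8,45,-0.325],
  [-0.6,0.8,53,-0.325],
  [-0.6,0.8,53,-0.325],
])

```text
t: 38.72
tool_pos: [459.5, 180.8, 215.9]
eef_rot: [-2.059, -2.371, 0.002]
contact_force: [0.1, 0.5, -0.9]
grip_width: 40.9
```

```bash
python3 - <<'E'
from h import *
go(tr(0,-78,24.2),98.6)
h=cam("scene");overlay(h,[],(350,120,500,270),4,'s22.png')
E
```

```text
shift [ 0.6 -0.3 36.7] turn -0.009 | q6 0.07 q1 0.21 grasp z 60.9 phi 98.1 f [ 0.1  0.5 -0.9] w 40.9 t 38.73
rows>= 1
```

View pics/s22.png

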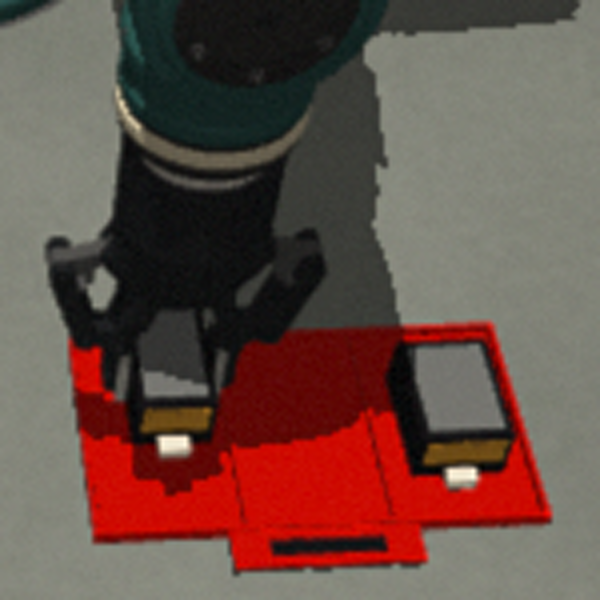

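Call:
carry_out([
  [0.6,-0.3,0,-0.009],
  [0.6,-0.3,15,-0.009],
  [0.6,-0.3,27,-0.009],
  [0.6,-0.3,33,-0.009],
  [0.6,-0.3,36.5,-0.009],
  [0.6,-0.3,36.5,-0.009],
  [0.6,-0.3,36.5,-0.009],
])

```text
t: 39.65
tool_pos: [459.5, 181.5, 180.3]
eef_rot: [2.047, 2.383, 0.0]
contact_force: [0.2, -0.9, -0.6]
grip_width: 41.2
```

Call:
carry_out([
  [0,0,0,0],
  [0,0,0,0],
  [0,0,0,0],
  [0,0,0,0],
  [0,0,-30,0],
  [0,0,-90,0],
  [0,0,-120,0],
  [0,0,-120,0],
], grip=0)

```text
t: 40.65
tool_pos: [459.9, 181.6, 302.0]
eef_rot: [2.046, 2.381, 0.005]
contact_force: [0.5, -0.1, -0.9]
grip_width: 85.8
```

```bash
python3 - <<'E'
from h import *
for n in("top","scene"):
  for o in inner(cam(n),z=32): print(n,o[0].round(1),np.round(o[1],1),round(o[2],1))
go([645.9,129,110],-78.1+90)
save(cam("scene"),"s23.png")
E
```

```text
top [390.3 386. ] [46.4 36.2] -84.2
top [394.1 558.7] [69.7 36.5] 4.5
top [401.6 334.6] [72.4 50. ] -79.8
top [ 410.6 -253.2] [70.5 12.6] 84.1
top [645.5 129.3] [59.8 18.2] -78.2
scene [ 971.  -298.9] [49.6 21.7] 89.8
scene [646.3 128.8] [59.1 17.6] -78.1
scene [477.7 338.7] [45. 12.] -79.5
scene [434.2 336.5] [60.1 41.3] 9.2
scene [148.4 214.5] [74.7 21.5] 84.6
shift [-79.9 176.7  34.5] turn 1.514 | q6 0.06 q1 0.21 grasp z 144.5 phi 98.7 f [-0.5 -0.1 -0.6] w 85.8 t 40.75
rows>= 9
```

View pics/s23.png

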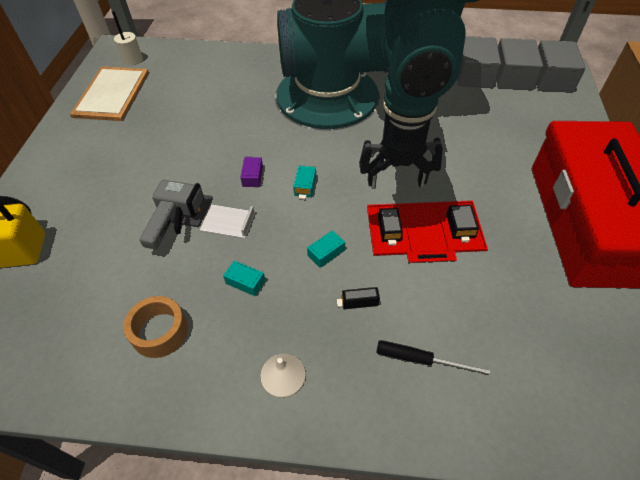

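Call:
carry_out([
  [-80,176.7,34,1.514],
  [-80,176.7,34,1.514],
  [-80,176.7,34,1.514],
  [-80,176.7,34,1.514],
  [-80,176.7,34,1.514],
  [-80,176.7,34,1.514],
  [-80,176.7,34,1.514],
  [-80,176.7,34,1.514],
])

```text
t: 41.8
tool_pos: [645.8, 128.9, 264.3]
eef_rot: [-3.123, -0.338, 0.004]
contact_force: [-0.9, -0.1, 0.0]
grip_width: 85.6
```

```bash
python3 - <<'E'
from h import *
go([645.9,129,60],11.9)
E
```

```text
shift [ 0.2 -0.  49.3] turn 0.008 | q6 1.43 q1 0.07 grasp z 109.3 phi 12.4 f [-0.9 -0.1  0. ] w 85.6 t 41.8
rows>= 1
```

Call:
carry_out([
  [0,0,45,0.008],
  [0,0,75,0.008],
  [0,0,84,0.008],
  [0,0,87,0.008],
  [0,0,87,0.008],
  [0,0,87,0.008],
])

```text
t: 42.55
tool_pos: [646.4, 129.0, 179.9]
eef_rot: [3.124, 0.335, 0.002]
contact_force: [-0.6, -0.4, -0.2]
grip_width: 85.4
```

```bash
python3 - <<'E'
from h import *
h=cam("scene");overlay(h,[],(300,210,420,340),5,'s24.png')
go([645.9,129,22.5],11.9)
E
```

```text
shift [-0.5 -0.1  2.4] turn 0.006 | q6 1.43 q1 0.07 grasp z 24.9 phi 12.3 f [ 0.1  0.3 -0.3] w 85.3 t 42.6
rows>= 1
```

View pics/s24.png

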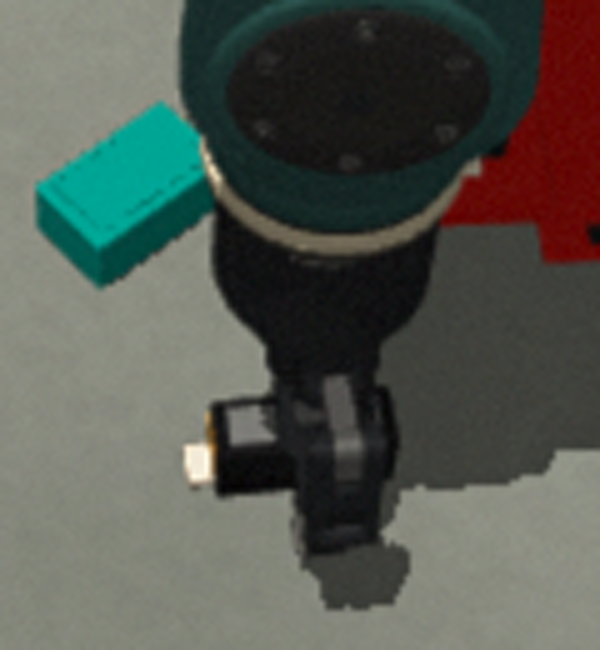

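Call:
carry_out([
  [-0.5,0,2,0.006],
  [-0.5,0,2,0.006],
  [-0.5,0,2,0.006],
  [-0.5,0,2,0.006],
  [-0.5,0,2,0.006],
  [-0.5,0,2,0.006],
  [-0.5,0,2,0.006],
], grip=1, grip_force=60)

```text
t: 43.48
tool_pos: [645.7, 128.9, 177.3]
eef_rot: [3.125, 0.326, 0.001]
contact_force: [0.2, 0.2, 5.9]
grip_width: 24.9
```

Call:
carry_out([
  [0,0,-4,0],
  [0,0,-15,0],
  [0,0,-50,0],
  [0,0,-90,0],
  [0,0,-100,0],
  [0,0,-100,0],
])

```text
t: 44.22
tool_pos: [645.6, 128.9, 277.3]
eef_rot: [3.125, 0.326, 0.001]
contact_force: [-0.4, -0.0, -2.4]
grip_width: 24.8
```

```bash
python3 - <<'E'
from h import *
go(st(-7,0,120),-6.3)
E
```

```text
shift [-231.3  251.5    2.2] turn 0.318 | q6 1.44 q1 0.07 grasp z 122.3 phi 11.9 f [-0.4 -0.  -2.4] w 24.8 t 44.23
rows>= 6
```

Call:
carry_out([
  [-231,251.5,2,0.318],
  [-231,251.5,2,0.318],
  [-231,251.5,2,0.318],
  [-231,251.5,2,0.318],
  [-231,251.5,2,0.318],
  [-231,251.5,2,0.318],
  [-231,251.5,2,0.318],
  [-231,251.5,2,0.318],
])

```text
t: 45.22
tool_pos: [471.4, -164.6, 274.2]
eef_rot: [-3.136, 0.173, 0.002]
contact_force: [-0.3, -0.3, -0.8]
grip_width: 25.1
```

```bash
python3 - <<'E'
from h import *
go(st(-6.5,0,26.5),-6.3)
h=cam("scene");overlay(h,[],(160,120,290,260),4,'s25.png')
E
```

```text
shift [-0.   1.  92.7] turn -0.0 | q6 1.18 q1 -0.5 grasp z 119.2 phi -6.3 f [-0.3 -0.3 -0.8] w 25.1 t 45.23
rows>= 2
```

View pics/s25.png

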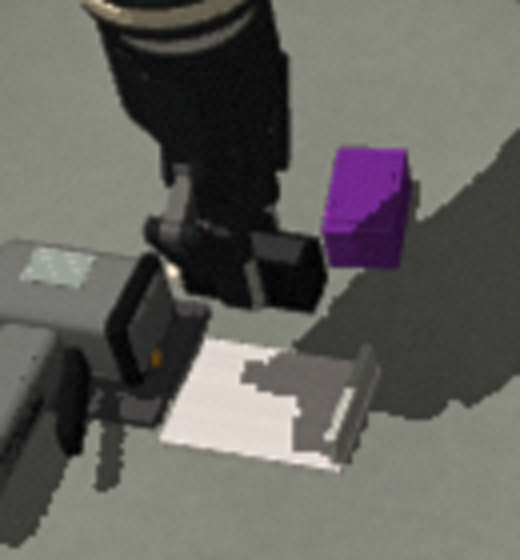

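Call:
carry_out([
  [0,1,40,0],
  [0,1,60,0],
  [0,1,70,0],
  [0,1,80,0],
  [0,1,86,0],
  [0,1,90,0],
  [0,1,91,0],
  [0,1,91,0],
])

```text
t: 46.28
tool_pos: [471.5, -166.0, 184.2]
eef_rot: [3.137, -0.173, 0.0]
contact_force: [-0.3, -0.4, -1.4]
grip_width: 25.0
```

```bash
python3 - <<'E'
from h import *
go(st(-6.5,0,26.3),-6.3)
E
```

```text
shift [-0.3 -0.5  2.9] turn -0.0 | q6 1.18 q1 -0.5 grasp z 29.2 phi -6.3 f [-0.3 -0.4 -1.4] w 25.0 t 46.27
rows>= 1
```

Call:
carry_out([
  [-0.3,-0.4,1.5,0],
  [-0.3,-0.4,2.6,0],
  [-0.3,-0.4,2.6,0],
])

```text
t: 46.65
tool_pos: [471.1, -165.5, 181.4]
eef_rot: [-3.137, 0.173, 0.0]
contact_force: [-0.6, -0.2, -1.3]
grip_width: 25.1
```

Call:
carry_out([
  [0,0,0,0],
  [0,0,0,0],
  [0,0,0,0],
  [0,0,0,0],
  [0,0,-30,0],
  [0,0,-80,0],
  [0,0,-110,0],
  [0,50,-110,0],
], grip=0)

```text
t: 47.65
tool_pos: [466.3, -214.2, 293.9]
eef_rot: [3.136, -0.167, 0.006]
contact_force: [0.6, -1.3, -1.3]
grip_width: 85.4
```

```bash
python3 - <<'E'
from h import *
go(st(111.5,62,130),83.7)
for n in("top","scene"):
  g=cam(n)
  if n=="scene":overlay(g,[],(140,160,280,260),5,'s26.png')
  for o in inner(g,z=36):
    print(n,o[0].round(1),np.round(o[1],1),round(o[2],1),sta(o[0]))
E
```

```text
shift [61.2 69.2  9.2] turn -1.567 | q6 1.09 q1 -0.59 grasp z 138.9 phi -6.1 f [ 0.6 -1.3 -1.3] w 85.4 t 47.65
rows>= 9
top [435.4 335.8] [59.8 41.4] 8.9 [-500.7  -90.6]
top [459.3 181.7] [60.2 33.5] 9.1 [-350.3  -50. ]
top [394.6 556.6] [69.7 36.4] 4.5 [-715.8 -155.4]
scene [ 971.8 -296.8] [49.6 21.9] 89.8 [ 69.1 511.9]
scene [461.2 181.4] [60.1 33.4] 9.3 [-350.1  -48.1]
scene [437.6 335.4] [59.9 41.5] 9.2 [-500.6  -88.3]
scene [ 471.5 -159.1] [46.8 17.9] 82.9 [-12.9  -0.4]
```

View pics/s26.png

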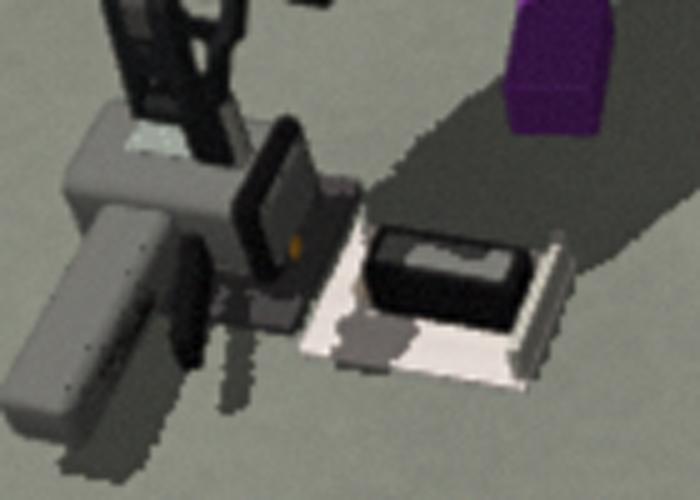

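Call:
carry_out([
  [61,69,2,-1.57],
  [61,69,2,-1.57],
  [61,69,2,-1.57],
  [61,69,2,-1.57],
  [61,69,2,-1.57],
  [61,69,2,-1.57],
  [61,69,2,-1.57],
  [61,69,2,-1.57],
])

```text
t: 48.75
tool_pos: [518.7, -290.1, 289.2]
eef_rot: [-2.406, -2.019, 0.0]
contact_force: [0.0, 0.1, 0.4]
grip_width: 85.7
```

```bash
python3 - <<'E'
from h import *
go(st(111.5,62,42),83.7)
E
```

```text
shift [ 0.7  1.1 92.2] turn -0.065 | q6 -0.47 q1 -0.65 grasp z 134.2 phi 80.0 f [0.  0.1 0.4] w 85.7 t 48.75
rows>= 2
```

Call:
carry_out([
  [0.7,1,0,-0.065],
  [0.7,1,20,-0.065],
  [0.7,1,50,-0.065],
  [0.7,1,54,-0.065],
  [0.7,1,54,-0.065],
])

```text
t: 49.38
tool_pos: [520.0, -289.8, 235.9]
eef_rot: [-2.346, -2.089, -0.0]
contact_force: [0.0, 0.3, 0.9]
grip_width: 85.4
```

```bash
python3 - <<'E'
from h import *
go(st(111.5,62,42),83.7)
E
```

```text
shift [ 0.3 -0.1 38.9] turn -0.006 | q6 -0.53 q1 -0.65 grasp z 80.9 phi 83.4 f [0.  0.3 0.9] w 85.4 t 49.38
rows>= 1
```

Call:
carry_out([
  [0.3,0,0,-0.006],
  [0.3,0,12,-0.006],
  [0.3,0,25,-0.006],
  [0.3,0,35,-0.006],
  [0.3,0,38.5,-0.006],
  [0.3,0,38.5,-0.006],
])

```text
t: 50.12
tool_pos: [519.9, -289.7, 196.7]
eef_rot: [-2.34, -2.096, 0.0]
contact_force: [0.1, -0.0, 1.1]
grip_width: 85.3
```

Call:
carry_out([
  [0,0,0,0],
  [0,0,0,0],
  [0,0,0,0],
  [0,0,0,0],
  [0,0,0,0],
  [0,0,0,0],
], grip=1, grip_force=25)

```text
t: 50.88
tool_pos: [520.0, -289.9, 197.5]
eef_rot: [2.339, 2.095, -0.0]
contact_force: [-1.3, 0.8, 5.1]
grip_width: 50.0
```

```bash
python3 - <<'E'
from h import *
go(st(111.5,62,42),83.7)
h=cam("scene");overlay(h,[],(130,150,270,260),5,'s27.png')
E
```

```text
shift [ 0.4 -0.1  0.5] turn 0.0 | q6 -0.54 q1 -0.65 grasp z 42.5 phi 83.7 f [-1.3  0.8  5.1] w 50.0 t 50.88
rows>= 1
```

View pics/s27.png

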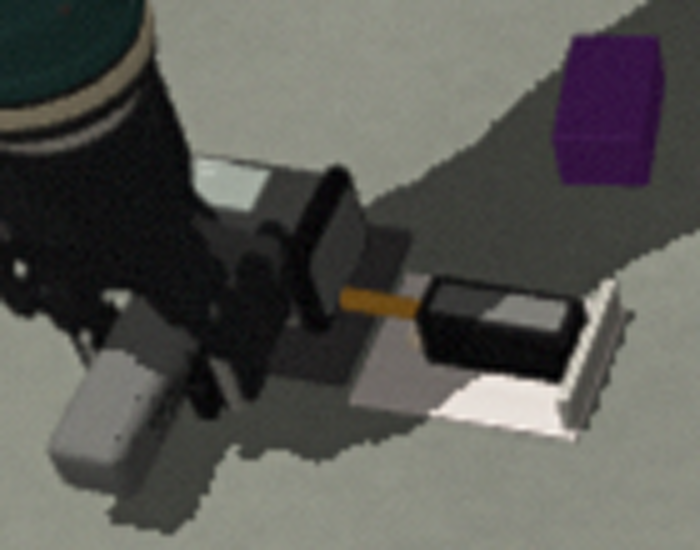

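Call:
carry_out([
  [0,0,0,0],
  [0,0,0,0],
  [0,0,0,0],
])

```text
t: 51.3
tool_pos: [520.0, -289.9, 197.6]
eef_rot: [2.339, 2.095, -0.0]
contact_force: [-0.7, 0.0, 4.2]
grip_width: 50.4
```

Call:
carry_out([
  [0,0,0,0],
  [0,0,0,0],
  [0,0,0,0],
  [0,0,0,0],
  [0,0,-10,0],
  [0,0,-60,0],
  [0,0,-90,0],
  [0,0,-90,0],
], grip=0)

```text
t: 52.3
tool_pos: [520.4, -290.0, 289.8]
eef_rot: [2.337, 2.093, 0.001]
contact_force: [-0.6, 0.3, -0.5]
grip_width: 85.4
```

```bash
python3 - <<'E'
from h import *
g=cam("scene");overlay(g,[],(110,130,270,260),5,'s28.png')
go(st(-9,0,110),-6.4)
E
```

```text
shift [120.8 -62.2  22.9] turn 1.573 | q6 -0.54 q1 -0.65 grasp z 133.2 phi 83.7 f [-0.3 -0.3  0.1] w 85.5 t 52.35
rows>= 9
```

View pics/s28.png

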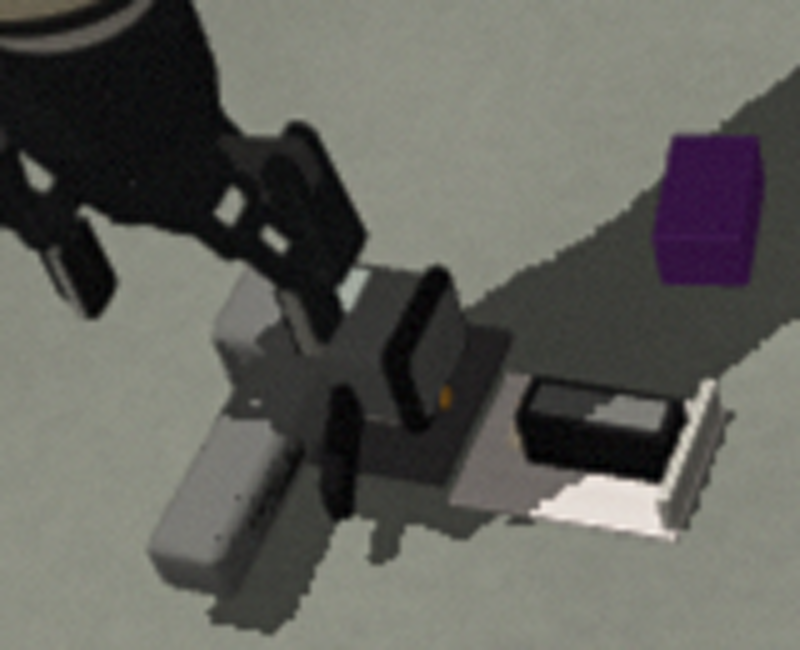

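Call:
carry_out([
  [120.8,-62,20,1.573],
  [120.8,-62,20,1.573],
  [120.8,-62,20,1.573],
  [120.8,-62,20,1.573],
  [120.8,-62,20,1.573],
  [120.8,-62,20,1.573],
  [120.8,-62,20,1.573],
  [120.8,-62,20,1.573],
])

```text
t: 53.35
tool_pos: [471.2, -162.6, 266.2]
eef_rot: [-3.14, 0.071, 0.002]
contact_force: [0.5, 0.1, -0.3]
grip_width: 85.5
```

```bash
python3 - <<'E'
from h import *
go(st(-9,0,26),-6.4)
E
```

```text
shift [ 0.5  0.4 85.2] turn 0.067 | q6 1.12 q1 -0.5 grasp z 111.2 phi -2.6 f [ 0.5  0.1 -0.3] w 85.5 t 53.35
rows>= 2
```

Call:
carry_out([
  [0,0,0,0.067],
  [0,0,0,0.067],
  [0,0,40,0.067],
  [0,0,70,0.067],
  [0,0,81,0.067],
  [0,0,84,0.067],
  [0,0,84,0.067],
])

```text
t: 54.22
tool_pos: [471.8, -162.9, 183.6]
eef_rot: [3.137, -0.166, 0.001]
contact_force: [-0.9, -0.0, 0.5]
grip_width: 85.8
```

```bash
python3 - <<'E'
from h import *
go(st(-9,0,26.3),-6.4)
E
```

```text
shift [-0.3  0.1  2.3] turn 0.006 | q6 1.18 q1 -0.5 grasp z 28.6 phi -6.0 f [-0.9 -0.   0.5] w 85.8 t 54.23
rows>= 1
```

Call:
carry_out([
  [-0.3,0,2,0.006],
  [-0.3,0,2,0.006],
  [-0.3,0,2,0.006],
  [-0.3,0,2,0.006],
  [-0.3,0,2,0.006],
  [-0.3,0,2,0.006],
  [-0.3,0,2,0.006],
], grip=1, grip_force=60)

```text
t: 55.1
tool_pos: [471.3, -162.8, 181.3]
eef_rot: [3.136, -0.176, 0.001]
contact_force: [-1.6, 0.2, 6.2]
grip_width: 24.9
```

Call:
carry_out([
  [0,0,-4,0],
  [0,0,-15,0],
  [0,0,-50,0],
  [0,0,-90,0],
  [0,0,-100,0],
  [0,0,-100,0],
])

```text
t: 55.85
tool_pos: [471.2, -162.7, 281.4]
eef_rot: [3.136, -0.176, 0.002]
contact_force: [-0.8, -0.3, -1.9]
grip_width: 24.7
```

```bash
python3 - <<'E'
from h import *
go(tr(0,0,125),98.6)
E
```

```text
shift [ -70.7 -415.9    1.2] turn -1.833 | q6 1.19 q1 -0.5 grasp z 126.4 phi -6.4 f [-0.8 -0.3 -1.9] w 24.7 t 55.85
rows>= 11
```

Call:
carry_out([
  [-70.7,-416,0,-1.833],
  [-70.7,-416,0,-1.833],
  [-70.7,-416,0,-1.833],
  [-70.7,-416,0,-1.833],
  [-70.7,-416,0,-1.833],
  [-70.7,-416,0,-1.833],
  [-70.7,-416,0,-1.833],
  [-70.7,-416,0,-1.833],
])

```text
t: 56.85
tool_pos: [446.6, 261.2, 279.4]
eef_rot: [-2.404, -2.021, 0.003]
contact_force: [0.9, -1.0, -0.8]
grip_width: 25.1
```

```bash
python3 - <<'E'
from h import *
go(tr(0,0,75),98.6)
E
```

```text
shift [-2.5  1.4 49.4] turn -0.323 | q6 0.54 q1 0.37 grasp z 124.4 phi 80.1 f [ 0.9 -1.  -0.8] w 25.1 t 56.85
rows>= 2
```

Call:
carry_out([
  [-2.5,1.4,0,-0.323],
  [-2.5,1.4,0,-0.323],
  [-2.5,1.4,20,-0.323],
  [-2.5,1.4,40,-0.323],
  [-2.5,1.4,50,-0.323],
  [-2.5,1.4,50,-0.323],
])

```text
t: 57.6
tool_pos: [448.0, 255.7, 230.0]
eef_rot: [-2.06, -2.371, 0.003]
contact_force: [-0.3, 0.2, -1.5]
grip_width: 25.1
```

```bash
python3 - <<'E'
from h import *
go(tr(0,0,25.6),98.6)
h=cam("scene");overlay(h,[],(350,120,500,270),4,'s29.png')
E
```

```text
shift [ 2.9 -0.1 49.4] turn -0.01 | q6 0.22 q1 0.36 grasp z 75.0 phi 98.0 f [-0.3  0.2 -1.5] w 25.1 t 57.6
rows>= 1
```

View pics/s29.png

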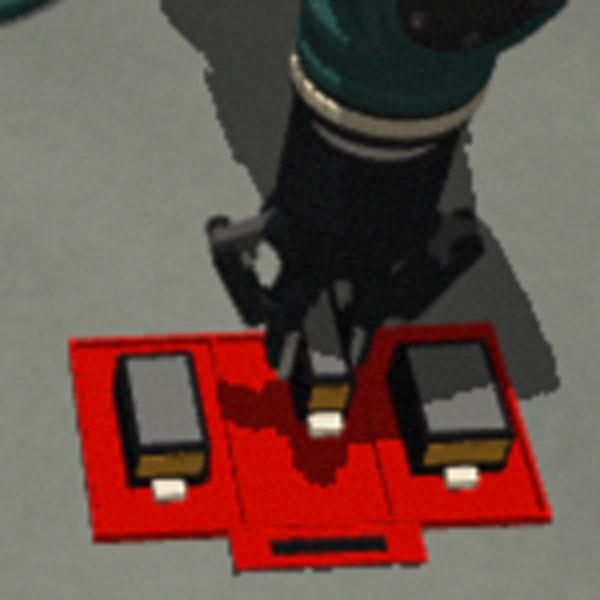

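Call:
carry_out([
  [2.7,0,0,-0.01],
  [2.7,0,20,-0.01],
  [2.7,0,35,-0.01],
  [2.7,0,43,-0.01],
  [2.7,0,47,-0.01],
  [2.7,0,49.3,-0.01],
  [2.7,0,49.3,-0.01],
  [2.7,0,49.3,-0.01],
])

```text
t: 58.65
tool_pos: [448.1, 258.5, 181.9]
eef_rot: [2.048, 2.382, 0.001]
contact_force: [0.1, 0.3, -1.5]
grip_width: 25.2
```

```bash
python3 - <<'E'
from h import *
go(tr(0,0,25.3),98.6)
h=cam("scene");overlay(h,[],(350,120,500,270),4,'s30.png')
E
```

```text
shift [ 0.1 -0.7  1.6] turn 0.0 | q6 0.22 q1 0.37 grasp z 26.9 phi 98.6 f [ 0.1  0.3 -1.5] w 25.2 t 58.65
rows>= 1
```

View pics/s30.png

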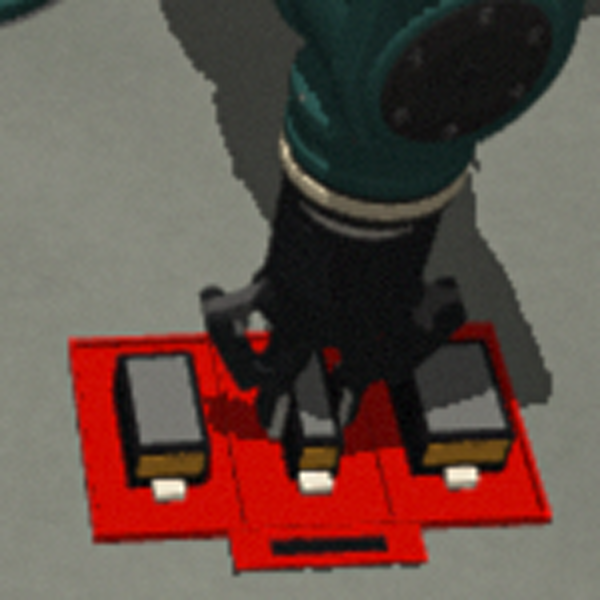

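Call:
carry_out([
  [0,0,1,0],
  [0,0,1.2,0],
  [0,0,1.2,0],
])

```text
t: 59.08
tool_pos: [448.0, 258.5, 180.4]
eef_rot: [2.049, 2.382, -0.0]
contact_force: [-0.4, 0.4, -0.7]
grip_width: 25.0
```

Call:
carry_out([
  [0,0,0,0],
  [0,0,0,0],
  [0,0,0,0],
  [0,0,-10,0],
  [0,0,-40,0],
  [0,0,-100,0],
  [0,0,-130,0],
  [0,0,-130,0],
], grip=0.5)

```text
t: 60.08
tool_pos: [448.4, 258.7, 313.1]
eef_rot: [2.047, 2.38, 0.006]
contact_force: [-1.1, 0.2, -1.5]
grip_width: 42.4
```

```bash
python3 - <<'E'
from h import *
go(tr(-130,0,150),98.6)
E
```

```text
shift [  -0.  -131.1    7.5] turn 0.0 | q6 0.22 q1 0.37 grasp z 158.1 phi 98.6 f [-1.1  0.2 -1.5] w 42.4 t 60.08
rows>= 3
```

Call:
carry_out([
  [-60,-20,0,0],
  [-120,-40,0,0],
  [-180,-60,0,0],
  [-240,-80,0,0],
  [-240,-80,0,0],
  [-240,-80,0,0],
])

```text
t: 60.82
tool_pos: [404.6, 9.1, 310.1]
eef_rot: [-2.049, -2.38, 0.0]
contact_force: [0.5, 0.3, -1.0]
grip_width: 43.1
```

```bash
python3 - <<'E'
from h import *
c,s=np.cos(TRA),np.sin(TRA)
for n in("top","scene"):
  g=cam(n);save(g,"end_"+n+".png")
  for o in inner(g,z=35):
    d=o[0]-TRO;print(n,o[0].round(1),np.round(o[1],1),round(o[2],1),'tray',np.round([c*d[0]+s*d[1],-s*d[0]+c*d[1]],1))
print(sensors.read_state()['t'])
E
```

```text
top [407.4 322.5] [59.4 41.2] 5.0 tray [-30.   69.2]
top [447.5 258.8] [59.8 17.6] 8.6 tray [0.2 0.3]
top [459.3 181.9] [60.2 33.5] 9.1 tray [  0.3 -77.5]
top [394.4 557.1] [69.6 36.4] 4.5 tray [ -7.8 303.2]
scene [ 971.4 -297.3] [49.1 21.5] 88.9 tray [ 435.  -627.9]
scene [460.1 181.4] [59.7 33.3] 9.6 tray [  1.  -78.1]
scene [448.8 258.5] [60.  17.2] 8.8 tray [ 1.4 -0.2]
scene [409.2 322. ] [59.4 41. ] 5.1 tray [-28.3  68.5]
scene [194.9 -70.4] [58.6 21.2] 26.5 tray [-298.8 -287.5]
60.925
```

View pics/end_scene.png

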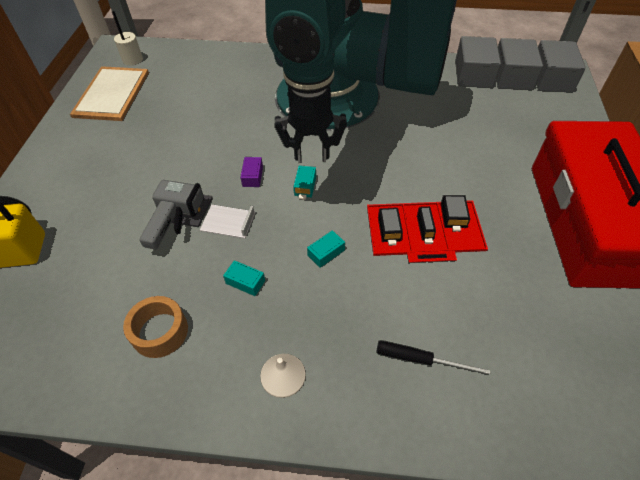

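View pics/end_top.png

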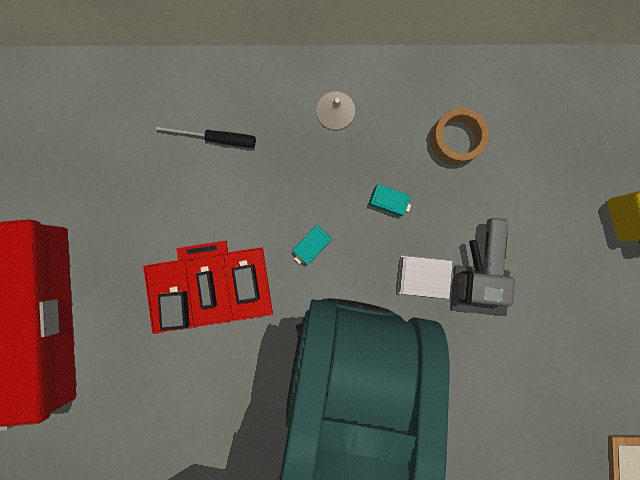

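```bash
python3 - <<'E'
from h import *
g=cam("scene");overlay(g,[],(355,180,495,270),5,'s31.png')
go([408.3,322.2,110],95)
E
```

```text
shift [307.7  50.7  45.3] turn 0.065 | q6 -0.33 q1 -0.18 grasp z 155.2 phi 98.7 f [0.3 1.1 1.2] w 42.7 t 60.98
rows>= 6
```

View pics/s31.png

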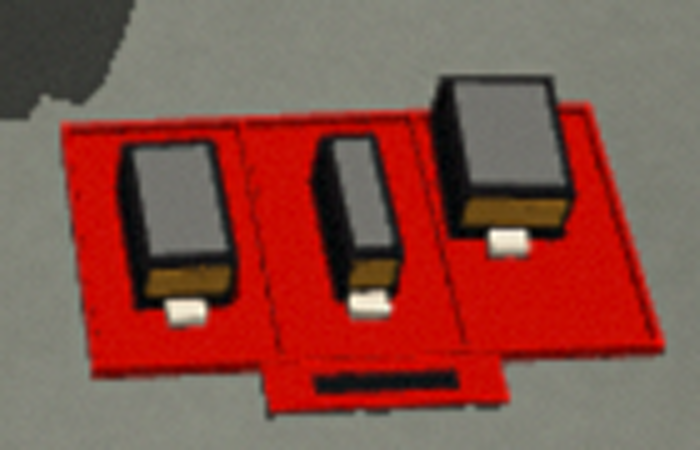

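Pack_a (top 172,310; crop 505,130) has been knocked to the back rim; I'll regrasp it and put it back.

Call:
carry_out([
  [307.7,50.7,30,0.065],
  [307.7,50.7,30,0.065],
  [307.7,50.7,30,0.065],
  [307.7,50.7,30,0.065],
  [307.7,50.7,30,0.065],
  [307.7,50.7,30,0.065],
  [307.7,50.7,30,0.065],
  [307.7,50.7,30,0.065],
], grip=0.22)

```text
t: 61.98
tool_pos: [408.7, 320.5, 280.5]
eef_rot: [2.125, 2.314, -0.0]
contact_force: [-0.2, 0.4, -0.3]
grip_width: 66.6
```

```bash
python3 - <<'E'
from h import *
go([408.3,322.2,25],95)
for o in inner(cam("top"),z=35): print(o[0].round(1),np.round(o[1],1),o[2])
E
```

```text
shift [  1.8  -0.3 100.5] turn -0.002 | q6 0.42 q1 0.51 grasp z 125.5 phi 94.9 f [-0.2  0.4 -0.3] w 66.6 t 61.98
rows>= 2
[230.3 625.6] [47.6 29.7] 4.92240047454834
[447.5 258.9] [59.9 17.3] 8.692513465881348
[459.2 181.9] [60.  33.5] 9.06951904296875
```

Call:
carry_out([
  [1.8,0,40,0],
  [1.8,0,60,0],
  [1.8,0,70,0],
  [1.8,0,70,0],
  [1.8,0,70,0],
])

```text
t: 62.65
tool_pos: [409.1, 322.8, 211.3]
eef_rot: [2.125, 2.313, 0.002]
contact_force: [-0.4, -0.8, -0.3]
grip_width: 66.6
```

```bash
python3 - <<'E'
from h import *
g=cam("scene");overlay(g,[],(355,110,495,270),4,'s32.png')
go([408.3,322.2,25],95)
E
```

```text
shift [-0.6 -0.8 31.2] turn -0.002 | q6 0.43 q1 0.51 grasp z 56.2 phi 94.9 f [0.9 0.4 0.2] w 66.6 t 62.7
rows>= 1
```

View pics/s32.png

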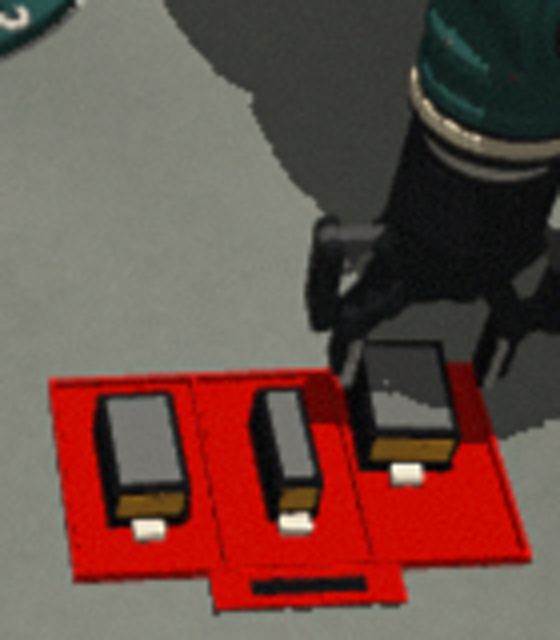

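Call:
carry_out([
  [-0.6,-0.6,12,0],
  [-0.6,-0.6,22,0],
  [-0.6,-0.6,28,0],
  [-0.6,-0.6,30.5,0],
  [-0.6,-0.6,30.5,0],
])

```text
t: 63.32
tool_pos: [408.2, 322.2, 179.8]
eef_rot: [-2.125, -2.314, 0.0]
contact_force: [0.1, 0.4, 0.3]
grip_width: 66.8
```

Call:
carry_out([
  [0,0,0,0],
  [0,0,0,0],
  [0,0,0,0],
  [0,0,0,0],
  [0,0,0,0],
], grip=1, grip_force=60)

```text
t: 63.95
tool_pos: [408.3, 322.3, 180.4]
eef_rot: [2.125, 2.314, 0.001]
contact_force: [-1.6, -0.5, 6.1]
grip_width: 49.2
```

Call:
carry_out([
  [0,0,-4,0],
  [0,0,-12,0],
  [0,0,-20,0],
  [0,0,-20,0],
])

```text
t: 64.45
tool_pos: [408.4, 322.4, 200.7]
eef_rot: [2.124, 2.314, 0.002]
contact_force: [0.1, -0.1, -3.1]
grip_width: 49.4
```

```bash
python3 - <<'E'
from h import *
go(tr(0,78,45),98.6)
E
```

```text
shift [10.9 28.4  0.7] turn -0.065 | q6 0.43 q1 0.51 grasp z 45.7 phi 94.9 f [ 0.1 -0.1 -3.1] w 49.4 t 64.45
rows>= 1
```

Call:
carry_out([
  [5,14,0,-0.03],
  [10.9,28.4,0,-0.065],
  [10.9,28.4,0,-0.065],
  [10.9,28.4,8,-0.065],
  [10.9,28.4,15,-0.065],
  [10.9,28.4,19.5,-0.065],
  [10.9,28.4,20,-0.065],
  [10.9,28.4,20,-0.065],
])

```text
t: 65.45
tool_pos: [435.0, 335.2, 180.4]
eef_rot: [-2.048, -2.382, 0.001]
contact_force: [-5.4, -2.7, 12.9]
grip_width: 48.9
```

```bash
python3 - <<'E'
from h import *
go(tr(0,78,25),98.6)
E
```

```text
shift [0.3 0.8 0.4] turn 0.0 | q6 0.36 q1 0.51 grasp z 25.4 phi 98.6 f [-5.4 -2.7 12.9] w 48.9 t 65.45
rows>= 1
```

Call:
carry_out([
  [0,0,-0.5,0],
  [0,0,-0.5,0],
  [0,0,-0.5,0],
  [0,0,-10,0],
  [0,0,-40,0],
  [0,0,-100,0],
  [0,0,-120,0],
  [0,0,-120,0],
], grip=0.22)

```text
t: 66.45
tool_pos: [435.8, 335.7, 301.8]
eef_rot: [2.048, 2.381, 0.005]
contact_force: [-0.0, -0.9, -0.8]
grip_width: 66.6
```

Call:
carry_out([
  [60,-40,0,0],
  [80,-110,0,0],
  [80,-130,0,0],
  [80,-130,0,0],
  [80,-130,0,0],
])

```text
t: 67.08
tool_pos: [295.3, 395.1, 299.5]
eef_rot: [2.048, 2.382, -0.001]
contact_force: [-0.2, 0.1, 1.1]
grip_width: 66.6
```

```bash
python3 - <<'E'
from h import *
c,s=np.cos(TRA),np.sin(TRA)
for n in("top","scene"):
  g=cam(n);save(g,"fin_"+n+".png")
  for o in inner(g,z=35):
    d=o[0]-TRO;print(n,o[0].round(1),np.round(o[1],1),round(o[2],1),'tray',np.round([c*d[0]+s*d[1],-s*d[0]+c*d[1]],1))
print(sensors.read_state()['t'])
E
```

```text
top [434.1 335.7] [59.7 41.1] 8.6 tray [-1.6 78.3]
top [447.5 258.9] [59.7 17.2] 8.7 tray [0.2 0.4]
top [459.2 181.9] [60.  33.3] 9.1 tray [  0.2 -77.5]
top [393.4 566.3] [68.8 17.9] 4.5 tray [ -7.4 312.4]
scene [ 971.4 -297.3] [49.1 21.5] 88.7 tray [ 435.  -627.9]
scene [460.1 181.4] [59.5 33.2] 9.7 tray [  1.1 -78.1]
scene [448.8 258.4] [59.9 17.1] 8.7 tray [ 1.4 -0.3]
scene [435.5 335.2] [59.9 41.2] 8.6 tray [-0.3 77.6]
scene [-98.2 535.5] [74.1 23.9] 75.2 tray [-498.   355.5]
67.175
```

View pics/fin_scene.png

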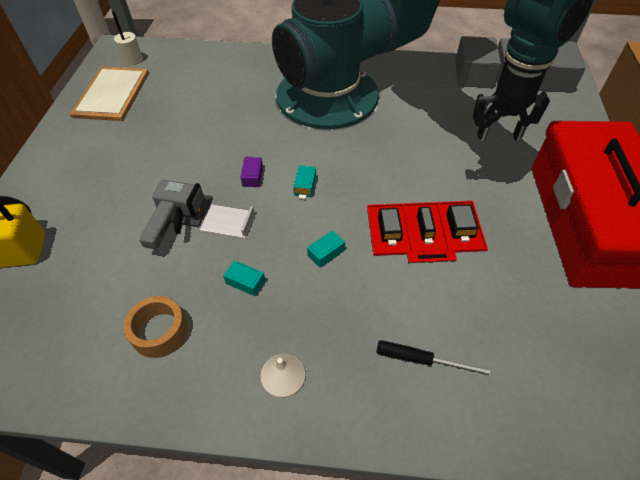

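All three packs are centred in their bays with tabs towards the flange. The trigger is released, and the tape, funnel and screwdriver are at their original pixels.

```bash
python3 -c "
from bench import hand_in
print(hand_in())"
```

```text
the job is handed in; nothing more can be done
None
```

I tested all three packs that were there, widest first: pack_a (50 mm), then pack_b (42 mm), then pack_d (26 mm). Each one got a 25 N squeeze with the probe seen pressing on it (jaws at about 50 mm). The probe stayed on for roughly 0.6–0.8 s, a little over the half second you asked for.

- **Bays:** pack_a is in bay2, pack_b in bay0 and pack_d in bay1. The last pictures put each within about 2 mm and 1° of its bay's middle, with its tab towards the flange.
- **Knock:** a check at about 61 s showed pack_a, already tested and laid down, pushed about 30 mm towards the back rim. I picked it up again and put it back in the middle of bay2.
- **Other checks:** the trigger is released and the gripper is clear of everything. The tape, funnel and screwdriver look unmoved. The highest force I read was about 13 N, and the job took about 67 s.
- **Disagreements:** the two cameras differed by about 1–2 mm on the packs in the tray. On the test plate, my first reading of pack_a's rear edge was about 3 mm off the reading after I let go, so pack_a stood about 1.5 mm nearer the backstop than the test spot. I set pack_b and pack_d down just forward of the spot, at most about 1 mm, going by the arm's own position. The pictures didn't measure those two cleanly on the plate.

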